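Fetch the solder spool from behind the bottles

TASK

The spool of solder stands at the back of the wooden rack, hemmed in by two bottles and a jar. First stand all three of these aside on the dark square mat, leaving the spool where it is until they are there; then stand the spool upright in the middle of the small terracotta tile, and only after that put the bottles and the jar back in the rack, each upright on the very cork disc it stood on at the start. Leave the brass glass cutter and the lilac tape alone.

Things in the scene. Friction and masses are not known exactly. Their poses are not given: they have to be found in the camera images.
- rack: fixed beech rack board, 165 (x) x 200 (y) x 10 mm; origin: centre of underside, z up, -x edge toward the robot. Flush cork discs on its top (z = 10 mm), 60 mm across, at (20, 63), (20, -63), (-36, 0) mm in its frame, under bottles and jar (which on which varies), and at (20, 0), under the spool. Fixed stop block behind the spool: x 59 to 73 mm, 70 mm wide, top at z = 54 mm
- mat: fixed black rubber mat, square, 150 x 150 x 4 mm; the side area. Origin at the centre of its underside, x and y along its edges, z up. It and the tile may swap places
- tile: fixed terracotta tile, square, 90 x 90 x 6 mm, where the spool shall go. Origin at the centre of its underside, x and y along its edges, z up
- flux_center (a point): white flux bottle with a red pointed cap, standing; the point is on its axis half-way up its 94 mm height. Round body 38 mm across up to 68 mm above its foot, then the narrow cap; z up; about 0.05 kg
- dropper_center (a point): small brown dropper bottle with a black cap, standing; the point is on its axis half-way up its 102 mm height. Round body 33 mm across up to 70 mm above its foot, then the narrow cap; z up; about 0.07 kg
- jar_center (a point): small glass jar with a closed whitish lid (the lid is fixed), standing; the point is on its axis half-way up its 57 mm height. Round, 54 mm across; z up; about 0.16 kg
- spool_center (a point): spool of silvery solder wire standing on end; the point is on its axis half-way up its 45 mm height. Round, 42 mm across, solid; a loose wire end stands out on one side but does not matter; z up; about 0.18 kg
- cutter_center (a point): bystander: glass cutter with a brass barrel, 126 mm long (along y), 14 mm thick, lying; the point is its centre. Leave alone
- ring_center (a point): bystander: roll of lilac masking tape, 65 mm across, 18 mm high, lying flat; the point is its centre. Leave alone
Not all that is in view belongs to the job. Leave any turquoise look-alike of the part that bears jar_center alone.

How it is judged:
By the outcome, as a careful person would: the job done as asked, in the order asked, and still so for the second after the job is handed in, with the robot touching nothing.
It also fails if it takes over 141 s, if anything falls off the work surface, if the arm or the gripper's body presses on something with over 40 N, if the wrist force passes 120 N, or if a joint passes its speed limit or range.

ROBOT

A 6-joint arm with a two-finger parallel gripper is mounted at the origin on the work surface; the furniture and walls round the work are solid. World frame = base frame: x ahead of the robot, y to its left, z up, the work surface at z = 0. Lengths are in m, angles in rad, forces in N, time in s.
With the tool pointing down it reaches from about 0.375 to 0.975 m from the base axis. Payload 3.8 kg.
Tool frame: the origin (TCP) lies on the centre line of the jaws, within the pads' length; the fingertips stand 14 mm ahead of it and the grasp point (between the pads) lies 5 mm behind it; x points along the fingers, y is the direction in which the jaws open and shut, and the axes are right-handed (so a half turn about x gives the same grasp; the last joint's range is limited). The gripper opens to 85 mm and grips with 20 to 120 N. Pads are 22 mm wide; open, the fingers measure 114 mm over their backs; the gripper's body (76 mm by 85 mm) begins 54 mm behind the grasp point. The pads swing forward as they close: fully open they stand 13 mm farther back than shut.
Start: joints at [-1.302, 0.264, 1.604, -0, 1.274, -0.037], TCP at [0.203, -0.644, 0.245] pointing down, gripper open.
Joint ranges: [-2.63, 2.63], [-0.94, 2.18], [0.31, 2.57], [-1.31, 4.45], [0, 2.66], [-2.55, 2.55]. Speed limits (rad/s): [2.57, 2.57, 3.14, 3.14, 3.14, 3.14].

INTERFACE

Orientations are given as a rotation vector (axis times angle).
In Python, from workcell import bot gives the robot as it stands.
- The arm moves only by the shell command python3 -m creep 'ROWS' [FORCE]. ROWS is JSON, a list of rows, each an object with "grip": the finger opening in cm, from 0 to 8.54; "dp": the shift along the tool's x, y, z in cm, a list of three; "rotation": the turn, a rotation vector about the tool's x, y, z in rad, a list of three. A call has 1 to 5 rows; each row is the pose to reach, as a shift and turn from the pose commanded when the call began, along the tool's axes at that moment; what a row does not reach only later rows make up. A row lasts 1/12 s, in which the tool goes at most 41.7 mm and 7.16 degrees, less where a joint would pass 70% of its speed; a pose out of reach is approached as far as the arm can. A call with a gripper value outside its range is refused whole. The fingers move at their own pace and stop on an object; FORCE is the grip in N (left out, the last holds). Time passes only in rows, so rows that repeat a pose let the fingers close. It gives the time, the measured TCP pose, the force and the opening at its end, in the units of the state.
- bot.read_state(): the state, without advancing time (a new reading comes with each control period).
- bot.read_camera(name): name is "scene" or "side" or "wrist"; returns (picture, depth): 480x640x3 uint8, red, green, blue; 480x640 float32, m along the optical axis (not along the pixel's ray), 0 where there is no reading.
- bot.get_calibration(name): a dict with "fx", "fy", "cx", "cy" (pixels), "dist" ([k1, k2, p1, p2, k3] as OpenCV has them; the pictures are not rectified), "rvec" (rotation vector, rad) and "tvec" (3), from world to camera coordinates, as OpenCV has them. Camera axes: x right, y down, z forward; pixel columns grow to the right and rows downward; lengths in m; the calibration is good to about 2 mm. A picture is of the moment at which its call begins: read the wrist's pose just before it. get_calibration takes no time and is no camera call; for the wrist camera it gives the pose at the moment of the call.
- bot.finish_job(): hands the job in, once; it reports no verdict.
The state is a dict: "time": time; "q": joint angles; "joint_vel": joint speeds; "joint_torque": joint torques, N m; "tool_pos": TCP position; "tcp_rot": TCP orientation; "wrist_force": force on the tool from outside, world axes, zero at the start; "torque": the same for the moment, N m; "width": opening from 0.0 (shut) to 1.0 (fully open).
Only numpy, scipy, OpenCV 4.12 (cv2) and the standard library are available. Lean on these libraries where they do the work, as an engineer would, in place of code of your own. Each camera call takes 0.05 s, during which the arm holds its last target.

## Working session

There is one attempt and no reset: what is moved stays moved. The work goes in short steps, Python scripts to look and compute and a shell command to move; the robot and the scene stay as the last step left them, time stands still between calls to the robot, and variables do not carry over. Pictures are saved under pics/ and viewed, and the job is handed in when it is done.

```bash
mkdir -p pics; ls; python3 - <<'E'
from workcell import bot
import cv2
print(bot.read_state())
for n in ["scene","side","wrist"]:
    c=bot.get_calibration(n); print(n,c)
    p,d=bot.read_camera(n)
    cv2.imwrite(f"pics/{n}0.png",p[:,:,::-1])
    import numpy as np; np.save(f"pics/{n}0_d.npy",d)
E
```

```text
pics
{'time': 0.0, 'q': array([-1.30190939e+00,  2.64758927e-01,  1.60541835e+00,  7.65143679e-07,
        1.27367726e+00, -3.68701622e-02]), 'joint_vel': array([-0.00082418, -0.00119816, -0.00068092, -0.0005492 ,  0.00050887,
       -0.00081724]), 'joint_torque': array([ 3.20944513e-03, -5.15108728e+01, -3.67313755e+01,  3.22911183e-04,
        1.26979940e-02,  2.30150427e-06]), 'tool_pos': array([ 0.20301306, -0.64299831,  0.24393414]), 'tcp_rot': array([ 2.05736396,  0.31938073, -2.05790751]), 'wrist_force': array([-0.20405248,  0.16965912, -0.3458454 ]), 'torque': array([-0.00899993, -0.02876158, -0.01728749]), 'width': 0.9964382543568182}
scene {'fx': 518.5801501637101, 'fy': 518.5801501637101, 'cx': 320.34642447880475, 'cy': 242.00966629401947, 'dist': array([0.0359156, 0.       , 0.       , 0.       , 0.       ]), 'rvec': array([ 1.88837067, -0.89816323,  0.56686175]), 'tvec': array([-0.35914936,  0.24899483,  0.88398769])}
side {'fx': 433.8942945921536, 'fy': 433.8942945921536, 'cx': 315.8316142751367, 'cy': 241.69522052070508, 'dist': array([-0.08552292,  0.        ,  0.        ,  0.        ,  0.        ]), 'rvec': array([ 1.1262278 , -2.33286449,  1.01223574]), 'tvec': array([0.31889491, 0.35823135, 0.68821347])}
wrist {'fx': 342.9912678211821, 'fy': 342.9912678211821, 'cx': 315.006327347568, 'cy': 242.42800274915825, 'dist': array([-0.04620574,  0.        ,  0.        ,  0.        ,  0.        ]), 'rvec': array([-2.31970873,  1.7001035 ,  0.27353597]), 'tvec': array([-0.67232281, -0.03925061,  0.3817561 ])}
```

View pics/scene0.png

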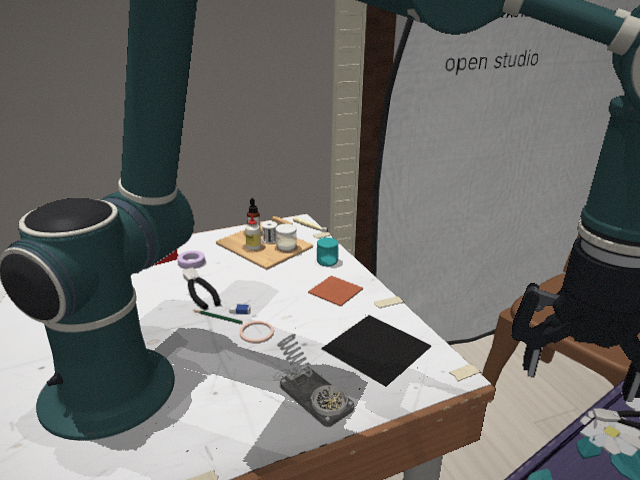

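View pics/side0.png

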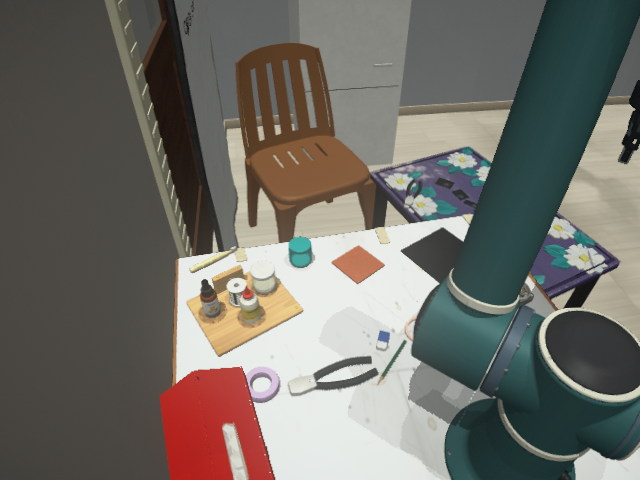

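View pics/wrist0.png

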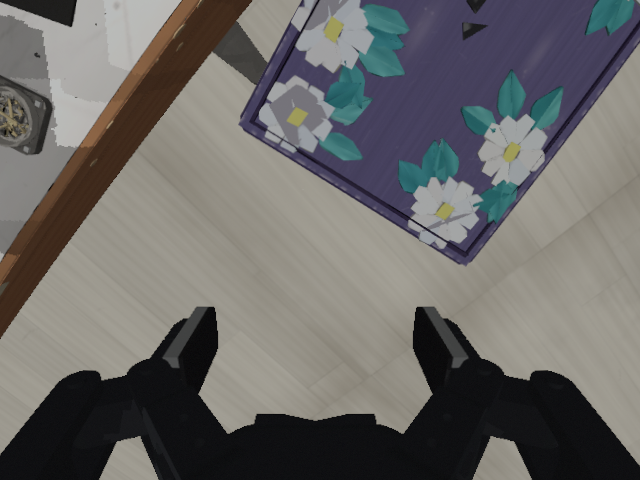

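```bash
cat > h.py <<'E'
import numpy as np, cv2
from workcell import bot
from scipy.spatial.transform import Rotation as R
def cam(n):
    c=bot.get_calibration(n); K=np.array([[c['fx'],0,c['cx']],[0,c['fy'],c['cy']],[0,0,1]])
    return K,c['dist'],cv2.Rodrigues(c['rvec'])[0],c['tvec']
def ray(C,uv):
    K,D,Rm,t=C
    p=cv2.undistortPoints(np.array(uv,float).reshape(-1,1,2),K,D).reshape(-1,2)
    d=np.c_[p,np.ones(len(p))]
    return -Rm.T@t, d@Rm
def onz(C,uv,z):
    o,d=ray(C,uv); s=(z-o[2])/d[:,2]; return o+d*s[:,None]
def cloud(C,dep):
    H,W=dep.shape; v,u=np.mgrid[:H,:W]
    o,d=ray(C,np.c_[u.ravel(),v.ravel()])
    P=(o+d*dep.ravel()[:,None]).reshape(H,W,3); P[dep==0]=np.nan
    return P
def proj(C,P):
    K,D,Rm,t=C
    return cv2.projectPoints(np.array(P,float).reshape(-1,3),Rm,t,K,D)[0].reshape(-1,2)
E
python3 - <<'E'
from h import *
for n in ["scene","side"]:
    im=cv2.imread(f"pics/{n}0.png"); d=np.load(f"pics/{n}0_d.npy"); C=cam(n); P=cloud(C,d)
    hsv=cv2.cvtColor(im,cv2.COLOR_BGR2HSV)
    if n=="scene":
        pts={'matc':[(323,347),(368,316),(430,345),(387,384)],'tilec':[(308,290),(333,277),(362,289),(339,305)],'rack':[(217,242),(266,266),(312,245)]}
    else:
        pts={'matc':[(402,250),(447,228)],'tilec':[(333,263),(358,247),(384,263),(359,282)],'rack':[(186,304),(221,350),(301,310),(260,266)]}
    for k,v in pts.items():
        z={'matc':.004,'tilec':.006,'rack':.01}[k]
        print(n,k,np.round(onz(C,v,z)[:,:2],3).tolist())
    y0,y1,x0,x1=(190,300,200,360) if n=="scene" else (230,420,150,400)
    cv2.imwrite(f"pics/{n}0c.png",cv2.resize(im[y0:y1,x0:x1],None,fx=5 if n=="scene" else 3.2,fy=5 if n=="scene" else 3.2,interpolation=cv2.INTER_CUBIC))
    Q=P[y0:y1,x0:x1].reshape(-1,3); 
    print(np.nanmin(Q,0),np.nanmax(Q,0))
E
```

```text
scene matc [[0.315, -0.215], [0.453, -0.224], [0.45, -0.368], [0.307, -0.362]]
scene tilec [[0.448, -0.066], [0.529, -0.074], [0.529, -0.156], [0.445, -0.155]]
scene rack [[0.471, 0.262], [0.461, 0.076], [0.617, 0.061]]
[ 0.26445919 -0.16886083 -0.23728351] [1.0014151  0.39438302 0.11212589]
side matc [[0.457, -0.22], [0.44, -0.37]]
side tilec [[0.526, -0.06], [0.53, -0.142], [0.451, -0.153], [0.444, -0.067]]
side rack [[0.626, 0.269], [0.477, 0.266], [0.459, 0.084], [0.622, 0.081]]
[ 0.16579987 -0.78942949 -0.73548113] [1.62054299 0.43702933 0.14883155]
```

View pics/scene0c.png

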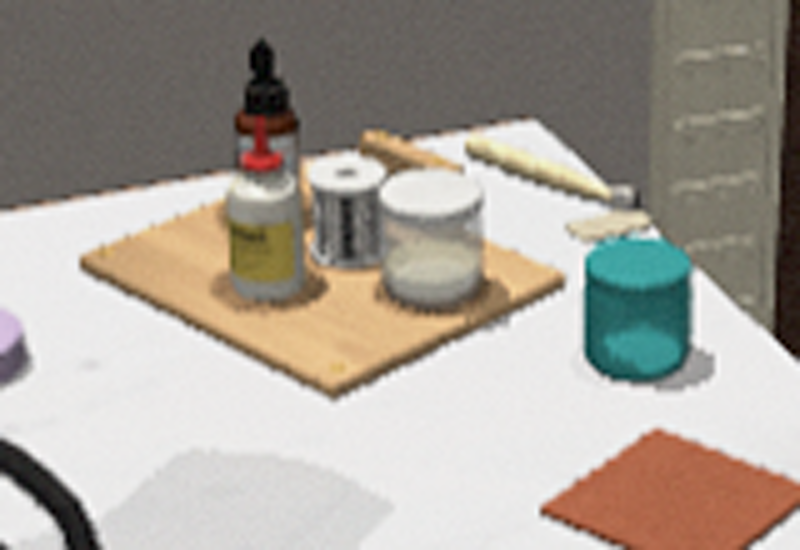

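View pics/side0c.png

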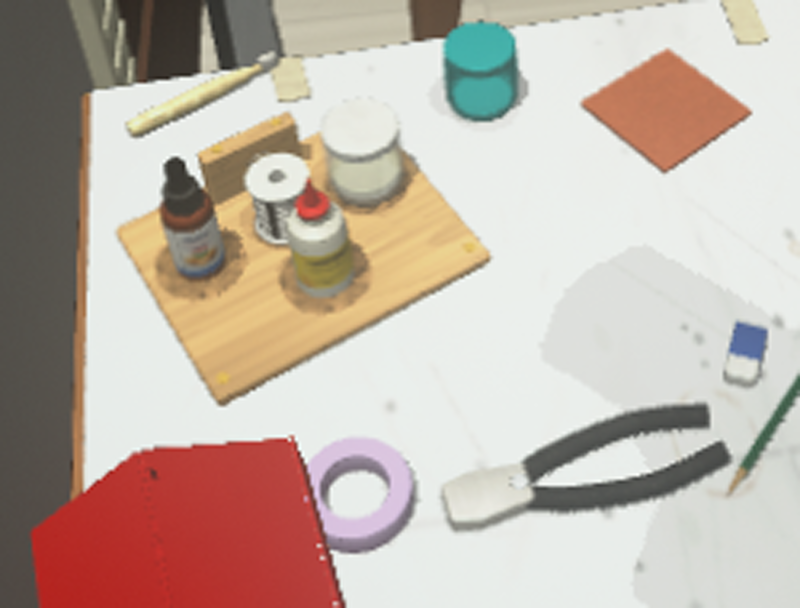

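```bash
python3 - <<'E'
from h import *
s=bot.read_state(); T=R.from_rotvec(s['tcp_rot']).as_matrix(); print(np.round(T,3))
K,D,Rm,t=cam("wrist"); o=-Rm.T@t
print("cam in tool",np.round(T.T@(o-s['tool_pos']),4)); print("cam axes in tool (cols)",np.round(T.T@Rm.T,3))
# heights/obstacles: side cloud
d=np.load("pics/side0_d.npy"); P=cloud(cam("side"),d); im=cv2.imread("pics/side0.png"); h=cv2.cvtColor(im,cv2.COLOR_BGR2HSV)
m=(h[...,1]>150)&(h[...,2]>80)&((h[...,0]<8)|(h[...,0]>172))&(np.arange(480)[:,None]>360)
q=P[m]; print("toolbox",np.nanmin(q,0),np.nanmax(q,0))
for nm,(y0,y1,x0,x1) in dict(cutter=(245,272,188,238),ring=(366,402,246,280),decoy=(238,268,288,314)).items():
    q=P[y0:y1,x0:x1].reshape(-1,3); q=q[(q[:,2]>.006)&(q[:,2]<.2)&(q[:,2]>0)]; print(nm,np.round(np.nanpercentile(q,[2,50,98],axis=0),3).tolist())
E
```

```text
[[-0.     0.301 -0.954]
 [ 0.002 -0.954 -0.301]
 [-1.    -0.002 -0.   ]]
cam in tool [-0.1293 -0.0013 -0.0809]
cam axes in tool (cols) [[ 0.    -0.31   0.951]
 [ 1.    -0.    -0.001]
 [ 0.     0.951  0.31 ]]
toolbox [ 0.18123582  0.2789555  -0.16439659] [0.52532238 0.4591889  0.14919973]
cutter [[0.607, 0.096, 0.006], [0.71, 0.159, 0.012], [0.719, 0.214, 0.054]]
ring [[0.302, 0.214, 0.007], [0.355, 0.245, 0.017], [0.398, 0.297, 0.12]]
decoy [[0.559, -0.029, 0.009], [0.573, 0.001, 0.049], [0.605, 0.019, 0.058]]
```

```bash
cat > go.py <<'E'
import sys
from h import *
x,y,z,psi=map(float,sys.argv[1:5])   # world target (m), psi deg
s=bot.read_state(); T=R.from_rotvec(s['tcp_rot']).as_matrix(); p=s['tool_pos']
a=np.radians(psi); yy=np.array([np.cos(a),np.sin(a),0]); xx=np.array([0,0,-1.]); G=np.c_[xx,yy,np.cross(xx,yy)]
dp=T.T@(np.array([x,y,z])-p)*100; rv=R.from_matrix(T.T@G).as_rotvec()
f=min(1,20/max(np.linalg.norm(dp),1e-9)); g=min(1,.6/max(np.linalg.norm(rv),1e-9))
print("t %.2f pos %s F %s w %.3f"%(s['time'],np.round(p,4),np.round(s['wrist_force'],1),s['width']*8.54))
print("total dp",np.round(dp,2),"rot",np.round(rv,3),"| step dp",np.round(dp*f,2),"rot",np.round(rv*g,3),"q",np.round(s['q'],2))
E
python3 -m creep '[{"grip":8.5,"dp":[-1.2,-15.4,-12.5],"rotation":[0,0,0]},{"grip":8.5,"dp":[-1.2,-15.4,-12.5],"rotation":[0,0,0]},{"grip":8.5,"dp":[-1.2,-15.4,-12.5],"rotation":[0,0,0]},{"grip":8.5,"dp":[-1.2,-15.4,-12.5],"rotation":[0,0,0]},{"grip":8.5,"dp":[-1.2,-15.4,-12.5],"rotation":[0,0,0]}]' 40; python3 go.py .545 .22 .30 0
```

```text
time: 0.57
tool_pos: [0.2765, -0.4562, 0.2568]
tcp_rot: [2.058, 0.319, -2.057]
wrist_force: [0.9, -0.2, 1.1]
width: 0.995
t 0.57 pos [ 0.2765 -0.4562  0.2568] F [ 0.9 -0.2  1.1] w 8.496
total dp [ -4.2  -56.4  -45.97] rot [-1.265e+00 -1.000e-03  1.000e-03] | step dp [ -1.15 -15.48 -12.61] rot [-0.6   -0.001  0.001] q [-1.07 -0.01  1.89  0.    1.26  0.19]
```

```bash
python3 -m creep '[{"grip":8.5,"dp":[-1.2,-15.4,-12.5],"rotation":[0,0,0]},{"grip":8.5,"dp":[-1.2,-15.4,-12.5],"rotation":[0,0,0]},{"grip":8.5,"dp":[-1.2,-15.4,-12.5],"rotation":[0,0,0]},{"grip":8.5,"dp":[-1.2,-15.4,-12.5],"rotation":[0,0,0]},{"grip":8.5,"dp":[-1.2,-15.4,-12.5],"rotation":[0,0,0]}]'
python3 -m creep '[{"grip":8.5,"dp":[-1.2,-15.4,-12.5],"rotation":[0,0,0]},{"grip":8.5,"dp":[-1.2,-15.4,-12.5],"rotation":[0,0,0]},{"grip":8.5,"dp":[-1.2,-15.4,-12.5],"rotation":[0,0,0]},{"grip":8.5,"dp":[-1.2,-15.4,-12.5],"rotation":[0,0,0]},{"grip":8.5,"dp":[-1.2,-15.4,-12.5],"rotation":[-0.6,0,0]}]'; python3 go.py .545 .22 .30 0
```

```text
time: 0.98
tool_pos: [0.3491, -0.2719, 0.2693]
tcp_rot: [2.057, 0.318, -2.056]
wrist_force: [1.5, 0.1, -0.1]
width: 0.995
time: 1.4
tool_pos: [0.422, -0.0874, 0.2815]
tcp_rot: [1.984, 0.436, -1.982]
wrist_force: [0.2, -0.4, -0.4]
width: 0.997
t 1.40 pos [ 0.422  -0.0874  0.2815] F [ 0.2 -0.4 -0.4] w 8.511
total dp [ -1.82 -22.76 -24.05] rot [-1.139e+00 -1.000e-03 -0.000e+00] | step dp [ -1.1  -13.73 -14.5 ] rot [-0.6   -0.001 -0.   ] q [-0.26 -0.24  2.04  0.    1.33  0.88]
```

```bash
python3 -m creep '[{"grip":8.5,"dp":[-1.1,-13.7,-14.5],"rotation":[-0.6,0,0]},{"grip":8.5,"dp":[-1.1,-13.7,-14.5],"rotation":[-0.6,0,0]},{"grip":8.5,"dp":[-1.1,-13.7,-14.5],"rotation":[-0.6,0,0]},{"grip":8.5,"dp":[-1.1,-13.7,-14.5],"rotation":[-0.6,0,0]},{"grip":8.5,"dp":[-1.1,-13.7,-14.5],"rotation":[-0.6,0,0]}]'; python3 go.py .545 .22 .30 0
```

```text
time: 1.82
tool_pos: [0.4966, 0.0978, 0.2923]
tcp_rot: [1.59, 0.909, -1.589]
wrist_force: [0.4, -0.5, -0.2]
width: 0.994
t 1.82 pos [0.4966 0.0978 0.2923] F [ 0.4 -0.5 -0.2] w 8.486
total dp [ -0.76  -2.04 -12.99] rot [-0.533 -0.001 -0.   ] | step dp [ -0.76  -2.04 -12.99] rot [-0.533 -0.001 -0.   ] q [ 0.14 -0.09  1.9   0.    1.33  0.68]
```

```bash
python3 -m creep '[{"grip":8.5,"dp":[-0.7,-2,-13],"rotation":[-0.53,0,0]},{"grip":8.5,"dp":[-0.7,-2,-13],"rotation":[-0.53,0,0]},{"grip":8.5,"dp":[-0.7,-2,-13],"rotation":[-0.53,0,0]},{"grip":8.5,"dp":[-0.7,-2,-13],"rotation":[-0.53,0,0]},{"grip":8.5,"dp":[-0.7,-2,-13],"rotation":[-0.53,0,0]}]'
python3 -m creep '[{"grip":8.5,"dp":[0,0,0],"rotation":[0,0,0]},{"grip":8.5,"dp":[0,0,0],"rotation":[0,0,0]}]'; python3 go.py .545 .22 .30 0
python3 - <<'E'
from h import *
p,d=bot.read_camera("wrist"); cv2.imwrite("pics/w1.png",p[:,:,::-1]); np.save("pics/w1_d.npy",d)
import pickle; pickle.dump(cam("wrist"),open("pics/w1.pkl","wb"))
E
```

```text
time: 2.23
tool_pos: [0.5465, 0.2197, 0.2985]
tcp_rot: [1.21, 1.21, -1.21]
wrist_force: [0.3, -0.5, -0.8]
width: 0.993
time: 2.4
tool_pos: [0.5457, 0.2167, 0.2987]
tcp_rot: [1.216, 1.204, -1.218]
wrist_force: [0.1, -0.2, -0.6]
width: 0.994
t 2.40 pos [0.5457 0.2167 0.2987] F [ 0.1 -0.2 -0.6] w 8.490
total dp [-0.13 -0.07 -0.33] rot [-0.011  0.     0.001] | step dp [-0.13 -0.07 -0.33] rot [-0.011  0.     0.001] q [ 0.34  0.07  1.73 -0.    1.34  0.35]
```

View pics/w1.png

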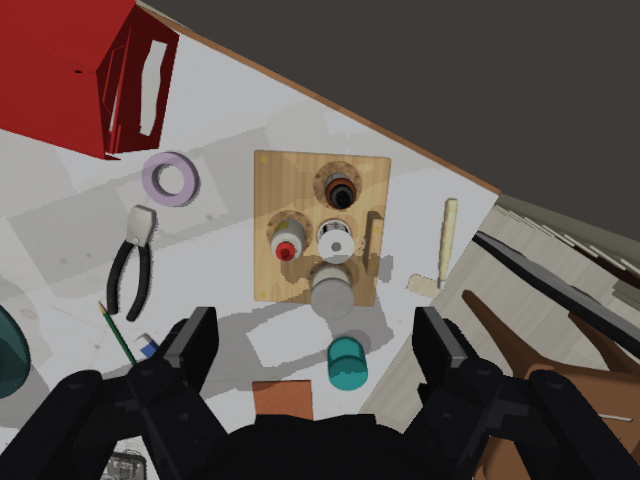

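```bash
python3 - <<'E'
from h import *
import pickle
C=pickle.load(open("pics/w1.pkl","rb")); im=cv2.imread("pics/w1.png"); d=np.load("pics/w1_d.npy"); P=cloud(C,d)
co=onz(C,[(254,150.5),(391,158),(375,306),(254,300)],.01); print("corners",np.round(co[:,:2],4).tolist(), co.mean(0))
hsv=cv2.cvtColor(im,cv2.COLOR_BGR2HSV)
m=((hsv[...,0]>8)&(hsv[...,0]<25)&(hsv[...,1]>70)&(hsv[...,2]>90)).astype(np.uint8); m[:,:245]=0;m[:,400:]=0;m[:140]=0;m[320:]=0
n,l,st,_=cv2.connectedComponentsWithStats(m); k=1+st[1:,4].argmax(); v,u=np.where(l==k)
W=onz(C,np.c_[u,v],.01)[:,:2]*1000
print("rect",cv2.minAreaRect(W.astype(np.float32)), cv2.boxPoints(cv2.minAreaRect(W.astype(np.float32))).tolist())
z=P[...,2]
print("desk z",np.nanmedian(z[330:350,250:300]),"rack",np.nanmedian(z[200:225,262:275]))
# cap tops: centroid of colour blobs
def blob(mask,box,zz,nm):
    y0,y1,x0,x1=box; mm=np.zeros(mask.shape,bool); mm[y0:y1,x0:x1]=mask[y0:y1,x0:x1]
    v,u=np.where(mm); q=P[mm]; 
    print(nm,len(v),"px",u.mean().round(1),v.mean().round(1),"ray@z",np.round(onz(C,[(u.mean(),v.mean())],zz)[0],4),"cloud med",np.round(np.nanmedian(q,0),4))
blob((z>.061)&(z<.075),(255,330,300,360),.067,"jar lid")
blob((z>.05)&(z<.06),(215,265,315,356),.055,"spool top")
blob((z>.105),(170,215,320,360),.110,"dropper tip")
blob((z>.098),(225,270,265,310),.102,"flux tip")
blob((z>.045),(330,395,325,370),.055,"decoy")
# jar height slices
for b,nm in (((150,215,310,365),"dropper"),((215,270,262,310),"flux"),((250,330,300,362),"jar")):
    q=P[b[0]:b[1],b[2]:b[3]].reshape(-1,3)
    for lo in (.03,.05,.065,.08,.1):
        s=q[(q[:,2]>lo)&(q[:,2]<lo+.015)]
        if len(s): print(nm,lo,len(s),np.round(np.percentile(s[:,:2],[2,98],axis=0),4).tolist())
E
```

```text
corners [[0.4747, 0.2765], [0.6375, 0.2659], [0.6267, 0.0685], [0.4616, 0.0796]] [0.55015397 0.17259904 0.01      ]
rect ((549.5502319335938, 172.94480895996094), (198.37025451660156, 163.04476928710938), 86.19989013671875) [[461.6335144042969, 79.38072204589844], [624.31982421875, 68.57478332519531], [637.4669189453125, 266.5089111328125], [474.7806396484375, 277.3148193359375]]
desk z 0.0015792245493724266 rack 0.010839454479223132
jar lid 1421 px 331.8 298.7 ray@z [0.5648 0.11   0.067 ] cloud med [0.5649 0.1102 0.0674]
spool top 908 px 335.7 246.0 ray@z [0.5696 0.1712 0.055 ] cloud med [0.5697 0.1713 0.0558]
dropper tip 146 px 342.7 200.7 ray@z [0.5725 0.2347 0.11  ] cloud med [0.5727 0.2347 0.1089]
flux tip 23 px 283.8 257.3 ray@z [0.5141 0.1756 0.102 ] cloud med [0.5143 0.1758 0.1018]
decoy 1177 px 347.4 372.5 ray@z [ 0.5863 -0.005   0.055 ] cloud med [ 0.586  -0.0032  0.0572]
dropper 0.03 44 [[0.5567, 0.237], [0.5826, 0.2507]]
dropper 0.05 68 [[0.5562, 0.2345], [0.5837, 0.2507]]
dropper 0.065 341 [[0.5571, 0.2193], [0.5885, 0.2497]]
dropper 0.08 251 [[0.5625, 0.2247], [0.5836, 0.2449]]
dropper 0.1 159 [[0.5666, 0.2281], [0.5787, 0.24]]
flux 0.03 106 [[0.4985, 0.1773], [0.5327, 0.194]]
flux 0.05 179 [[0.497, 0.1674], [0.5323, 0.1937]]
flux 0.065 459 [[0.4981, 0.1596], [0.5303, 0.1915]]
flux 0.08 257 [[0.5043, 0.1658], [0.5234, 0.1847]]
flux 0.1 17 [[0.5123, 0.1738], [0.5154, 0.1767]]
jar 0.03 194 [[0.5401, 0.1167], [0.5913, 0.1548]]
jar 0.05 605 [[0.5404, 0.1164], [0.5877, 0.1667]]
jar 0.065 1370 [[0.5415, 0.0855], [0.5873, 0.1326]]
```

```bash
python3 -m creep '[{"grip":8.5,"dp":[8,1.9,10.7],"rotation":[-0.01,0,0]},{"grip":8.5,"dp":[10,1.9,10.7],"rotation":[-0.01,0,0]},{"grip":8.5,"dp":[12,1.9,10.7],"rotation":[-0.01,0,0]},{"grip":8.5,"dp":[14,1.9,10.7],"rotation":[-0.01,0,0]},{"grip":8.5,"dp":[14,1.9,10.7],"rotation":[-0.01,0,0]}]'; python3 go.py .5655 .1095 .038 0
```

```text
time: 2.87
tool_pos: [0.5601, 0.1058, 0.1537]
tcp_rot: [1.207, 1.212, -1.219]
wrist_force: [-0.3, 0.1, -1.6]
width: 0.997
t 2.87 pos [0.5601 0.1058 0.1537] F [-0.3  0.1 -1.6] w 8.517
total dp [11.57  0.63 -0.39] rot [-0.004  0.002  0.008] | step dp [11.57  0.63 -0.39] rot [-0.004  0.002  0.008] q [ 0.14  0.15  1.92 -0.    1.08  0.15]
```

```bash
python3 -m creep '[{"grip":8.5,"dp":[0,0,0],"rotation":[0,0,0]},{"grip":8.5,"dp":[1,0,0],"rotation":[0,0,0]},{"grip":8.5,"dp":[4,0,0],"rotation":[0,0,0]},{"grip":8.5,"dp":[7,0,0],"rotation":[0,0,0]},{"grip":8.5,"dp":[7,0,0],"rotation":[0,0,0]}]'; python3 go.py .5655 .1095 .038 0
```

```text
time: 3.28
tool_pos: [0.5614, 0.1102, 0.0862]
tcp_rot: [1.206, 1.213, -1.213]
wrist_force: [-2.6, 0.5, -0.9]
width: 0.997
t 3.28 pos [0.5614 0.1102 0.0862] F [-2.6  0.5 -0.9] w 8.517
total dp [4.81 0.44 0.06] rot [0.001 0.    0.006] | step dp [4.81 0.44 0.06] rot [0.001 0.    0.006] q [0.15 0.22 1.97 0.   0.95 0.15]
```

```bash
python3 -m creep '[{"grip":8.5,"dp":[0,0.4,0],"rotation":[0,0,0]},{"grip":8.5,"dp":[1,0.4,0],"rotation":[0,0,0]},{"grip":8.5,"dp":[3,0.4,0],"rotation":[0,0,0]},{"grip":8.5,"dp":[4.7,0.4,0],"rotation":[0,0,0]},{"grip":8.5,"dp":[4.7,0.4,0],"rotation":[0,0,0]}]'; python3 go.py .5655 .1095 .038 0
```

```text
time: 3.7
tool_pos: [0.5674, 0.1098, 0.0413]
tcp_rot: [1.208, 1.21, -1.21]
wrist_force: [-0.8, -0.1, -0.5]
width: 0.996
t 3.70 pos [0.5674 0.1098 0.0413] F [-0.8 -0.1 -0.5] w 8.509
total dp [ 0.33 -0.19  0.03] rot [0.    0.    0.001] | step dp [ 0.33 -0.19  0.03] rot [0.    0.    0.001] q [0.15 0.29 1.98 0.   0.87 0.15]
```

```bash
python3 - <<'E'
from h import *
p,d=bot.read_camera("side"); cv2.imwrite("pics/s1.png",cv2.resize(p[190:370,140:380,::-1],None,fx=3,fy=3))
E
```

```text
(no output)
```

View pics/s1.png

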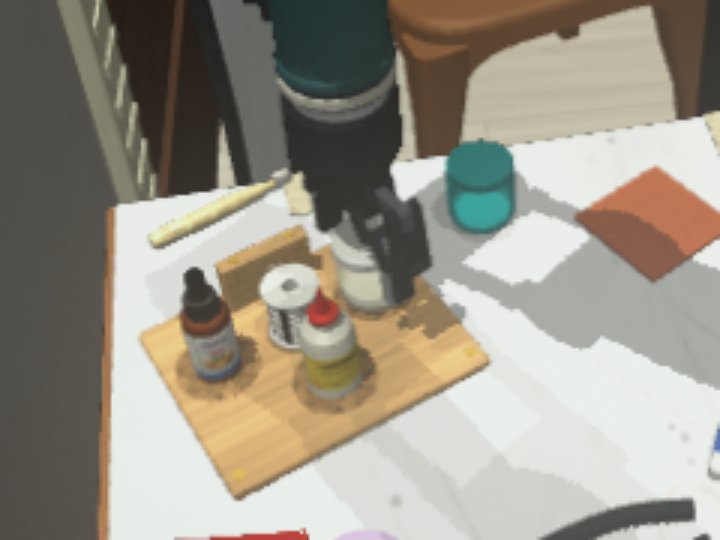

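```bash
python3 -m creep '[{"grip":4.5,"dp":[0.2,-0.15,0],"rotation":[0,0,0]},{"grip":4.5,"dp":[0.2,-0.15,0],"rotation":[0,0,0]},{"grip":4.5,"dp":[0.2,-0.15,0],"rotation":[0,0,0]},{"grip":4.5,"dp":[0.2,-0.15,0],"rotation":[0,0,0]},{"grip":4.5,"dp":[0.2,-0.15,0],"rotation":[0,0,0]}]' 40; python3 -m creep '[{"grip":4.5,"dp":[0,0,0],"rotation":[0,0,0]},{"grip":4.5,"dp":[0,0,0],"rotation":[0,0,0]},{"grip":4.5,"dp":[-1,0,0],"rotation":[0,0,0]},{"grip":4.5,"dp":[-2,0,0],"rotation":[0,0,0]},{"grip":4.5,"dp":[-2,0,0],"rotation":[0,0,0]}]' 40; python3 go.py .385 -.334 .2 0
```

```text
time: 4.17
tool_pos: [0.5679, 0.1097, 0.0423]
tcp_rot: [1.211, 1.207, -1.207]
wrist_force: [-1.3, -0.4, 6.5]
width: 0.608
time: 4.58
tool_pos: [0.5681, 0.1096, 0.0629]
tcp_rot: [1.212, 1.207, -1.206]
wrist_force: [0.9, 0.3, -1.1]
width: 0.607
t 4.58 pos [0.5681 0.1096 0.0629] F [ 0.9  0.3 -1.1] w 5.188
total dp [-13.81 -18.26  44.36] rot [-0.    -0.001 -0.004] | step dp [-5.53 -7.32 17.77] rot [-0.    -0.001 -0.004] q [ 0.15  0.26  1.97 -0.    0.9   0.15]
```

```bash
python3 -m creep '[{"grip":4.5,"dp":[-4,0,0],"rotation":[0,0,0]},{"grip":4.5,"dp":[-8,0,0],"rotation":[0,0,0]},{"grip":4.5,"dp":[-12,0,0],"rotation":[0,0,0]},{"grip":4.5,"dp":[-14,-1.5,3],"rotation":[0,0,0]},{"grip":4.5,"dp":[-14,-2.8,7],"rotation":[0,0,0]}]'; python3 -m creep '[{"grip":4.5,"dp":[0,-1.4,3.5],"rotation":[0,0,0]},{"grip":4.5,"dp":[0,-2.8,7],"rotation":[0,0,0]},{"grip":4.5,"dp":[0,-4.2,10.5],"rotation":[0,0,0]},{"grip":4.5,"dp":[0,-5.6,14],"rotation":[0,0,0]},{"grip":4.5,"dp":[0,-7,17.5],"rotation":[0,0,0]}]'; python3 go.py .385 -.334 .2 0
python3 - <<'E'
from h import *
p,d=bot.read_camera("wrist"); cv2.imwrite("pics/w2.png",p[:,:,::-1])
p,d=bot.read_camera("scene"); cv2.imwrite("pics/sc2.png",p[:,:,::-1])
E
```

```text
time: 5.0
tool_pos: [0.543, 0.0413, 0.2079]
tcp_rot: [1.213, 1.202, -1.196]
wrist_force: [1.1, -1.2, -1.5]
width: 0.612
time: 5.42
tool_pos: [0.4674, -0.1366, 0.2006]
tcp_rot: [1.209, 1.209, -1.209]
wrist_force: [1.4, -1.4, -1.3]
width: 0.605
t 5.42 pos [ 0.4674 -0.1366  0.2006] F [ 1.4 -1.4 -1.3] w 5.165
total dp [ 0.05 -8.25 19.74] rot [ 0.     0.    -0.001] | step dp [ 0.05 -7.71 18.45] rot [ 0.     0.    -0.001] q [-0.34 -0.06  2.05 -0.    1.16 -0.34]
```

View pics/w2.png

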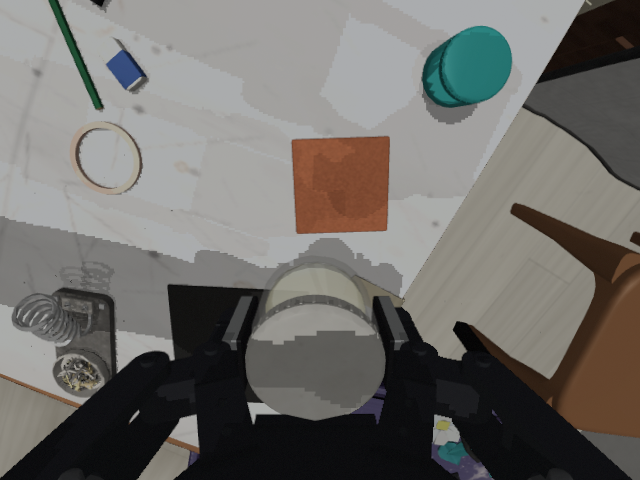

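View pics/sc2.png

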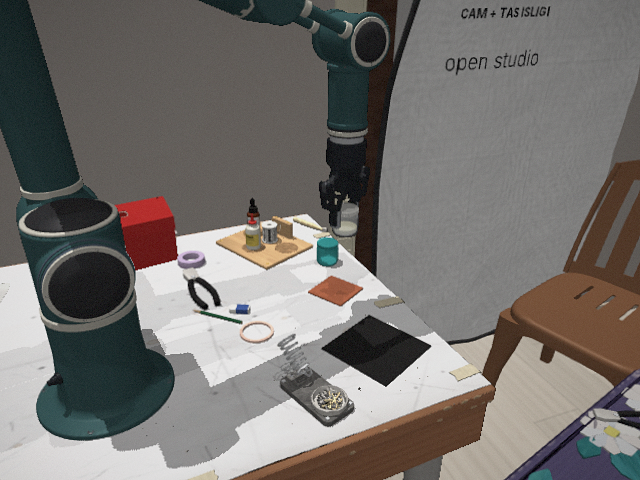

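```bash
python3 - <<'E'
from h import *
im=cv2.imread("pics/scene0.png"); C=cam("scene"); h=cv2.cvtColor(im,cv2.COLOR_BGR2HSV)
def rect(m,z,nm):
    n,l,st,_=cv2.connectedComponentsWithStats(m.astype(np.uint8)); k=1+st[1:,4].argmax(); v,u=np.where(l==k)
    W=(onz(C,np.c_[u,v],z)[:,:2]*1000).astype(np.float32); print(nm,st[k],cv2.minAreaRect(W))
b=np.zeros(im.shape[:2],bool); b[305:395,315:440]=1
rect((h[...,2]<60)&b,.004,"mat")
b=np.zeros(im.shape[:2],bool); b[270:312,300:370]=1
rect((h[...,1]>100)&(h[...,0]<15)&b,.006,"tile")
C=cam("wrist"); print(np.round(bot.read_state()['tool_pos'],4))
print("tile w",onz(C,[(292,139),(389,136),(387,230),(296,234)],.006).mean(0), "mat corner",onz(C,[(168,285)],.004))
E
```

```text
mat [ 322  316  109   71 3909] ((379.1421813964844, -292.3489990234375), (148.5146942138672, 149.98648071289062), 86.92581939697266)
tile [308 276  55  30 867] ((488.23455810546875, -111.59469604492188), (90.47795104980469, 89.99626922607422), 2.1952879428863525)
[ 0.4664 -0.1395  0.2005]
tile w [ 0.49188537 -0.10891826  0.006     ] mat corner [[ 0.31204539 -0.21116014  0.004     ]]
```

```bash
python3 -m creep '[{"grip":4.5,"dp":[0,-2,4],"rotation":[0,0,0]},{"grip":4.5,"dp":[0,-4,8],"rotation":[0,0,0]},{"grip":4.5,"dp":[0,-6,12],"rotation":[0,0,0]},{"grip":4.5,"dp":[1,-8,16],"rotation":[0,0,0]},{"grip":4.5,"dp":[3,-9.4,18.9],"rotation":[0,0,0]}]'; python3 -m creep '[{"grip":4.5,"dp":[3,0,0],"rotation":[0,0,0]},{"grip":4.5,"dp":[6,0,0],"rotation":[0,0,0]},{"grip":4.5,"dp":[9,0,0],"rotation":[0,0,0]},{"grip":4.5,"dp":[11,0,0],"rotation":[0,0,0]},{"grip":4.5,"dp":[11,0,0],"rotation":[0,0,0]}]'; python3 go.py .37 -.333 .037 0
```

```text
time: 5.93
tool_pos: [0.379, -0.3201, 0.1771]
tcp_rot: [1.208, 1.202, -1.207]
wrist_force: [1.1, -0.7, -0.6]
width: 0.603
time: 6.35
tool_pos: [0.3749, -0.3139, 0.0594]
tcp_rot: [1.211, 1.219, -1.211]
wrist_force: [-1.9, 1.0, -2.6]
width: 0.609
t 6.35 pos [ 0.3749 -0.3139  0.0594] F [-1.9  1.  -2.6] w 5.203
total dp [ 2.23 -0.47  1.93] rot [-0.    -0.007  0.007] | step dp [ 2.23 -0.47  1.93] rot [-0.    -0.007  0.007] q [-0.75  0.12  2.16  0.    0.88 -0.75]
```

```bash
python3 -m creep '[{"grip":4.5,"dp":[0,-0.4,1.9],"rotation":[0,0,0]},{"grip":4.5,"dp":[0,-0.4,1.9],"rotation":[0,0,0]},{"grip":4.5,"dp":[1,-0.4,1.9],"rotation":[0,0,0]},{"grip":4.5,"dp":[1.5,-0.4,1.9],"rotation":[0,0,0]},{"grip":4.5,"dp":[1.5,-0.4,1.9],"rotation":[0,0,0]}]'; python3 go.py .37 -.333 .037 0
```

```text
time: 6.77
tool_pos: [0.3734, -0.3349, 0.0482]
tcp_rot: [1.21, 1.212, -1.209]
wrist_force: [-0.4, 0.4, -1.9]
width: 0.605
t 6.77 pos [ 0.3734 -0.3349  0.0482] F [-0.4  0.4 -1.9] w 5.165
total dp [ 1.12 -0.34 -0.19] rot [ 0.    -0.002  0.001] | step dp [ 1.12 -0.34 -0.19] rot [ 0.    -0.002  0.001] q [-0.78  0.15  2.14  0.    0.85 -0.78]
```

```bash
python3 -m creep '[{"grip":4.5,"dp":[0.5,-0.2,0],"rotation":[0,0,0]},{"grip":4.5,"dp":[0.8,-0.2,0],"rotation":[0,0,0]},{"grip":4.5,"dp":[1,-0.2,0],"rotation":[0,0,0]},{"grip":4.5,"dp":[1,-0.2,0],"rotation":[0,0,0]},{"grip":4.5,"dp":[1,-0.2,0],"rotation":[0,0,0]}]'; python3 go.py .37 -.333 .037 0
```

```text
time: 7.18
tool_pos: [0.3718, -0.336, 0.039]
tcp_rot: [1.209, 1.21, -1.209]
wrist_force: [-0.9, 0.2, -1.9]
width: 0.61
t 7.18 pos [ 0.3718 -0.336   0.039 ] F [-0.9  0.2 -1.9] w 5.210
total dp [ 0.2  -0.18 -0.3 ] rot [-0. -0.  0.] | step dp [ 0.2  -0.18 -0.3 ] rot [-0. -0.  0.] q [-0.78  0.17  2.15  0.    0.83 -0.78]
```

```bash
python3 -m creep '[{"grip":4.5,"dp":[0,0,-0.4],"rotation":[0,0,0]},{"grip":4.5,"dp":[0,0,-0.4],"rotation":[0,0,0]},{"grip":4.5,"dp":[0.2,0,-0.4],"rotation":[0,0,0]},{"grip":4.5,"dp":[0.3,0,-0.4],"rotation":[0,0,0]},{"grip":4.5,"dp":[0.3,0,-0.4],"rotation":[0,0,0]}]'; python3 go.py .37 -.332 .037 0
```

```text
time: 7.6
tool_pos: [0.3721, -0.3323, 0.0364]
tcp_rot: [1.209, 1.209, -1.209]
wrist_force: [0.9, 0.7, 0.3]
width: 0.608
t 7.60 pos [ 0.3721 -0.3323  0.0364] F [0.9 0.7 0.3] w 5.190
total dp [-0.06 -0.21 -0.03] rot [ 0.  0. -0.] | step dp [-0.06 -0.21 -0.03] rot [ 0.  0. -0.] q [-0.78  0.17  2.15  0.    0.82 -0.78]
```

```bash
python3 -m creep '[{"grip":8.5,"dp":[0,0,0],"rotation":[0,0,0]},{"grip":8.5,"dp":[0,0,0],"rotation":[0,0,0]},{"grip":8.5,"dp":[0,0,0],"rotation":[0,0,0]},{"grip":8.5,"dp":[0,0,0],"rotation":[0,0,0]},{"grip":8.5,"dp":[0,0,0],"rotation":[0,0,0]}]'; python3 -m creep '[{"grip":8.5,"dp":[-2,0,0],"rotation":[0,0,0]},{"grip":8.5,"dp":[-5,0,0],"rotation":[0,0,0]},{"grip":8.5,"dp":[-9,0,0],"rotation":[0,0,0]},{"grip":8.5,"dp":[-13,0,0],"rotation":[0,0,0]},{"grip":8.5,"dp":[-17,0,0],"rotation":[0,0,0]}]'; python3 go.py .5733 .2345 .20 0
python3 - <<'E'
from h import *
p,d=bot.read_camera("scene"); cv2.imwrite("pics/sc3.png",cv2.resize(p[180:420,200:520,::-1],None,fx=2.4,fy=2.4))
E
```

```text
time: 8.02
tool_pos: [0.372, -0.3323, 0.0362]
tcp_rot: [1.209, 1.209, -1.209]
wrist_force: [0.0, 0.7, 0.5]
width: 0.993
time: 8.43
tool_pos: [0.3714, -0.3318, 0.2076]
tcp_rot: [1.209, 1.21, -1.209]
wrist_force: [0.6, -1.2, 0.3]
width: 0.996
t 8.43 pos [ 0.3714 -0.3318  0.2076] F [ 0.6 -1.2  0.3] w 8.506
total dp [  0.78  20.18 -56.63] rot [-0.    -0.001  0.001] | step dp [  0.26   6.71 -18.84] rot [-0.    -0.001  0.001] q [-0.78 -0.05  2.02  0.    1.17 -0.78]
```

View pics/sc3.png

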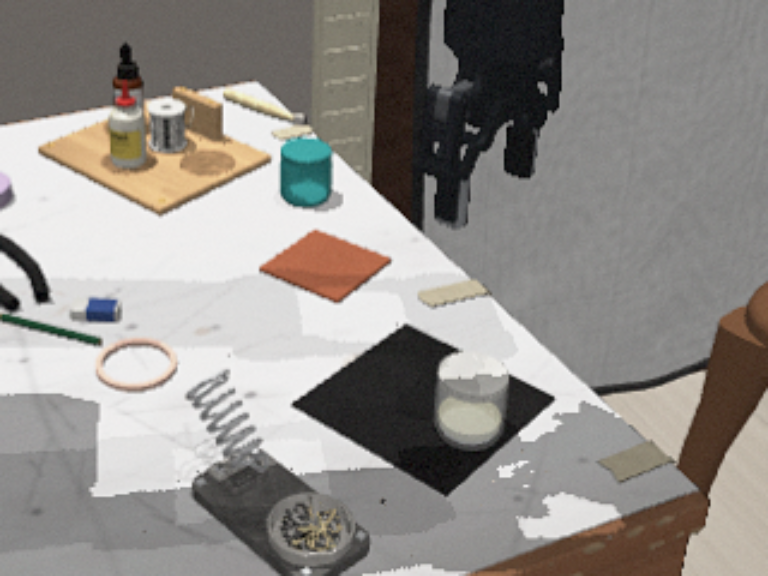

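```bash
python3 -m creep '[{"grip":8.5,"dp":[0,1.4,-3.9],"rotation":[0,0,0]},{"grip":8.5,"dp":[0,2.8,-7.8],"rotation":[0,0,0]},{"grip":8.5,"dp":[0,4.2,-11.7],"rotation":[0,0,0]},{"grip":8.5,"dp":[0,5.6,-15.6],"rotation":[0,0,0]},{"grip":8.5,"dp":[0,7,-19.5],"rotation":[0,0,0]}]'; python3 -m creep '[{"grip":8.5,"dp":[0,1.4,-3.9],"rotation":[0,0,0]},{"grip":8.5,"dp":[0,2.8,-7.8],"rotation":[0,0,0]},{"grip":8.5,"dp":[0,4.2,-11.7],"rotation":[0,0,0]},{"grip":8.5,"dp":[0,5.6,-15.6],"rotation":[0,0,0]},{"grip":8.5,"dp":[0,7,-19.5],"rotation":[0,0,0]}]'; python3 go.py .5733 .2345 .20 0
python3 - <<'E'
from h import *
import pickle
C=pickle.load(open("pics/w1.pkl","rb")); im=cv2.imread("pics/w1.png"); d=np.load("pics/w1_d.npy"); P=cloud(C,d)
h=cv2.cvtColor(im,cv2.COLOR_BGR2HSV); m=(h[...,1]>150)&((h[...,0]<8)|(h[...,0]>172)); m[165:]=0; m[:,200:]=0
q=P[m]; 
for lo in (0,.03,.06,.09,.12): 
    s=q[(q[:,2]>lo)&(q[:,2]<lo+.03)]
    if len(s): print(lo,len(s),s.max(0),s[:,1].min())
p,d=bot.read_camera("wrist"); cv2.imwrite("pics/w3.png",p[:,:,::-1]); pickle.dump((cam("wrist"),d,bot.read_state()),open("pics/w3.pkl","wb"))
E
```

```text
time: 8.9
tool_pos: [0.4421, -0.1356, 0.2062]
tcp_rot: [1.21, 1.208, -1.209]
wrist_force: [0.3, 0.3, 1.2]
width: 0.995
time: 9.32
tool_pos: [0.5122, 0.0599, 0.2061]
tcp_rot: [1.209, 1.209, -1.209]
wrist_force: [1.1, 0.4, 0.6]
width: 0.995
t 9.32 pos [0.5122 0.0599 0.2061] F [1.1 0.4 0.6] w 8.499
total dp [  0.61   6.12 -17.46] rot [ 0.     0.    -0.001] | step dp [  0.61   6.12 -17.46] rot [ 0.     0.    -0.001] q [ 0.07 -0.01  1.99 -0.    1.17  0.07]
0 1079 [0.39749779 0.40380759 0.02994192] 0.2820124595051213
0.03 481 [0.39730961 0.40386799 0.05979641] 0.2819558689882034
0.06 1898 [0.39780853 0.403787   0.08998833] 0.28191685188657345
0.09 3280 [0.39991649 0.40590267 0.11999905] 0.27552643056868625
0.12 15720 [0.39471632 0.4056736  0.1496267 ] 0.2785964797870137
```

View pics/w3.png

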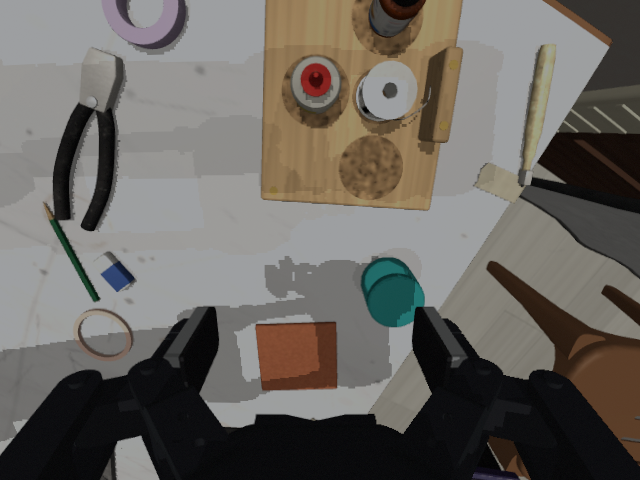

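```bash
python3 -m creep '[{"grip":8.5,"dp":[0,1.4,-3.9],"rotation":[0,0,0]},{"grip":8.5,"dp":[0,2.8,-7.8],"rotation":[0,0,0]},{"grip":8.5,"dp":[0,4.2,-11.7],"rotation":[0,0,0]},{"grip":8.5,"dp":[0,5.6,-15.2],"rotation":[0,0,0]},{"grip":8.5,"dp":[0,6.1,-17.2],"rotation":[0,0,0]}]'; python3 -m creep '[{"grip":8.5,"dp":[0,0,0],"rotation":[0,0,0]},{"grip":8.5,"dp":[2,0,0],"rotation":[0,0,0]}]'; python3 go.py .5733 .2345 .060 0
```

```text
time: 9.78
tool_pos: [0.5742, 0.2334, 0.2059]
tcp_rot: [1.21, 1.21, -1.206]
wrist_force: [0.4, 0.4, 0.6]
width: 0.993
time: 9.95
tool_pos: [0.5759, 0.2318, 0.1899]
tcp_rot: [1.212, 1.207, -1.201]
wrist_force: [1.3, 0.5, 1.0]
width: 0.995
t 9.95 pos [0.5759 0.2318 0.1899] F [1.3 0.5 1. ] w 8.498
total dp [12.99 -0.35 -0.24] rot [ 0.003 -0.002 -0.007] | step dp [12.99 -0.35 -0.24] rot [ 0.003 -0.002 -0.007] q [ 0.34  0.2   1.79 -0.    1.15  0.34]
```

```bash
python3 -m creep '[{"grip":8.5,"dp":[0,-0.2,-0.2],"rotation":[0,0,0]},{"grip":8.5,"dp":[3,-0.2,-0.2],"rotation":[0,0,0]},{"grip":8.5,"dp":[6,-0.2,-0.2],"rotation":[0,0,0]},{"grip":8.5,"dp":[9,-0.2,-0.2],"rotation":[0,0,0]},{"grip":8.5,"dp":[9,-0.2,-0.2],"rotation":[0,0,0]}]';python3 -m creep '[{"grip":8.5,"dp":[0,0,0],"rotation":[0,0,0]}]'; python3 go.py .5733 .2345 .060 0
```

```text
time: 10.37
tool_pos: [0.5654, 0.2288, 0.0895]
tcp_rot: [1.201, 1.214, -1.221]
wrist_force: [-1.5, 1.0, -0.6]
width: 0.997
time: 10.45
tool_pos: [0.5687, 0.2302, 0.0943]
tcp_rot: [1.206, 1.211, -1.215]
wrist_force: [-0.0, 0.9, 1.2]
width: 0.998
t 10.45 pos [0.5687 0.2302 0.0943] F [-0.   0.9  1.2] w 8.523
total dp [ 3.43  0.48 -0.44] rot [-0.001  0.002  0.005] | step dp [ 3.43  0.48 -0.44] rot [-0.001  0.002  0.005] q [ 0.34  0.29  1.87 -0.    0.99  0.35]
```

```bash
python3 -m creep '[{"grip":8.5,"dp":[0,0.3,-0.4],"rotation":[0,0,0]},{"grip":8.5,"dp":[1,0.3,-0.4],"rotation":[0,0,0]},{"grip":8.5,"dp":[2,0.3,-0.4],"rotation":[0,0,0]},{"grip":8.5,"dp":[3,0.3,-0.4],"rotation":[0,0,0]},{"grip":8.5,"dp":[3,0.3,-0.4],"rotation":[0,0,0]}]';python3 -m creep '[{"grip":8.5,"dp":[0,0,0],"rotation":[0,0,0]}]'; python3 go.py .5733 .2345 .060 0
```

```text
time: 10.87
tool_pos: [0.5723, 0.2352, 0.0639]
tcp_rot: [1.207, 1.211, -1.212]
wrist_force: [-0.9, -0.1, 0.0]
width: 0.994
time: 10.95
tool_pos: [0.5729, 0.2355, 0.065]
tcp_rot: [1.207, 1.21, -1.211]
wrist_force: [0.3, 0.1, 0.4]
width: 0.998
t 10.95 pos [0.5729 0.2355 0.065 ] F [0.3 0.1 0.4] w 8.526
total dp [0.5  0.04 0.1 ] rot [0.    0.001 0.002] | step dp [0.5  0.04 0.1 ] rot [0.    0.001 0.002] q [ 0.35  0.33  1.88 -0.    0.94  0.35]
```

Good; down 4 mm more and grip, then lift.

```bash
python3 -m creep '[{"grip":8.5,"dp":[0.4,0,0.1],"rotation":[0,0,0]},{"grip":2,"dp":[0.4,0,0.1],"rotation":[0,0,0]},{"grip":2,"dp":[0.4,0,0.1],"rotation":[0,0,0]},{"grip":2,"dp":[0.4,0,0.1],"rotation":[0,0,0]},{"grip":2,"dp":[0.4,0,0.1],"rotation":[0,0,0]}]' 30;python3 -m creep '[{"grip":2,"dp":[0,0,0],"rotation":[0,0,0]},{"grip":2,"dp":[0,0,0],"rotation":[0,0,0]},{"grip":2,"dp":[0,0,0],"rotation":[0,0,0]}]'; python3 go.py .5733 .2345 .060 0
```

```text
time: 11.37
tool_pos: [0.5742, 0.2349, 0.0625]
tcp_rot: [1.21, 1.209, -1.209]
wrist_force: [-0.2, 0.5, -0.1]
width: 0.453
time: 11.62
tool_pos: [0.5741, 0.2349, 0.0626]
tcp_rot: [1.21, 1.209, -1.209]
wrist_force: [-1.8, -0.3, 3.2]
width: 0.369
t 11.62 pos [0.5741 0.2349 0.0626] F [-1.8 -0.3  3.2] w 3.151
total dp [ 0.26 -0.08  0.04] rot [ 0. -0. -0.] | step dp [ 0.26 -0.08  0.04] rot [ 0. -0. -0.] q [0.35 0.33 1.88 0.   0.93 0.35]
```

```bash
python3 -m creep '[{"grip":2,"dp":[-1,0,0],"rotation":[0,0,0]},{"grip":2,"dp":[-4,0,0],"rotation":[0,0,0]},{"grip":2,"dp":[-8,0,0],"rotation":[0,0,0]},{"grip":2,"dp":[-12,0,0],"rotation":[0,0,0]},{"grip":2,"dp":[-15,-0.5,2],"rotation":[0,0,0]}]';python3 -m creep '[{"grip":2,"dp":[0,-1,3.9],"rotation":[0,0,0]},{"grip":2,"dp":[0,-2,7.8],"rotation":[0,0,0]},{"grip":2,"dp":[0,-3,11.7],"rotation":[0,0,0]},{"grip":2,"dp":[0,-4,15.6],"rotation":[0,0,0]},{"grip":2,"dp":[0,-5.2,19.5],"rotation":[0,0,0]}]'; python3 -m creep '[{"grip":2,"dp":[0,-1,3.9],"rotation":[0,0,0]},{"grip":2,"dp":[0,-2,7.8],"rotation":[0,0,0]},{"grip":2,"dp":[0,-3,11.7],"rotation":[0,0,0]},{"grip":2,"dp":[0,-4,15.6],"rotation":[0,0,0]},{"grip":2,"dp":[0,-5.2,19.5],"rotation":[0,0,0]}]'; python3 go.py .43 -.280 .20 0
```

```text
time: 12.03
tool_pos: [0.5705, 0.2174, 0.2163]
tcp_rot: [1.212, 1.209, -1.203]
wrist_force: [1.3, 0.3, 0.3]
width: 0.361
time: 12.45
tool_pos: [0.5164, 0.0183, 0.2129]
tcp_rot: [1.209, 1.208, -1.208]
wrist_force: [0.7, -0.6, -0.1]
width: 0.367
time: 12.87
tool_pos: [0.4642, -0.177, 0.2129]
tcp_rot: [1.209, 1.208, -1.208]
wrist_force: [1.1, 0.9, -0.2]
width: 0.366
t 12.87 pos [ 0.4642 -0.177   0.2129] F [ 1.1  0.9 -0.2] w 3.125
total dp [ 1.29 -3.43 10.3 ] rot [ 0.     0.001 -0.001] | step dp [ 1.29 -3.43 10.3 ] rot [ 0.     0.001 -0.001] q [-0.41 -0.05  2.01  0.    1.18 -0.41]
```

```bash
python3 -m creep '[{"grip":2,"dp":[0,-1.2,3.6],"rotation":[0,0,0]},{"grip":2,"dp":[0,-2.4,7.2],"rotation":[0,0,0]},{"grip":2,"dp":[2,-3.2,10],"rotation":[0,0,0]},{"grip":2,"dp":[4,-3.2,10],"rotation":[0,0,0]},{"grip":2,"dp":[6,-3.2,10],"rotation":[0,0,0]}]';python3 -m creep '[{"grip":2,"dp":[2,0,0],"rotation":[0,0,0]},{"grip":2,"dp":[4,0,0],"rotation":[0,0,0]},{"grip":2,"dp":[6,0,0],"rotation":[0,0,0]},{"grip":2,"dp":[7,0,0],"rotation":[0,0,0]},{"grip":2,"dp":[7,0,0],"rotation":[0,0,0]}]'; python3 go.py .43 -.280 .0566 0
python3 - <<'E'
from h import *
p,d=bot.read_camera("scene"); cv2.imwrite("pics/sc4.png",cv2.resize(p[180:420,200:520,::-1],None,fx=2.4,fy=2.4))
E
```

```text
time: 13.28
tool_pos: [0.4326, -0.2776, 0.1526]
tcp_rot: [1.212, 1.205, -1.211]
wrist_force: [-0.3, 0.4, -1.1]
width: 0.364
time: 13.7
tool_pos: [0.431, -0.2739, 0.0798]
tcp_rot: [1.209, 1.215, -1.211]
wrist_force: [-0.6, 0.4, 0.4]
width: 0.367
t 13.70 pos [ 0.431  -0.2739  0.0798] F [-0.6  0.4  0.4] w 3.135
total dp [ 2.32 -0.09  0.62] rot [-0.    -0.003  0.004] | step dp [ 2.32 -0.09  0.62] rot [-0.    -0.003  0.004] q [-0.61  0.13  2.1  -0.    0.92 -0.61]
```

View pics/sc4.png

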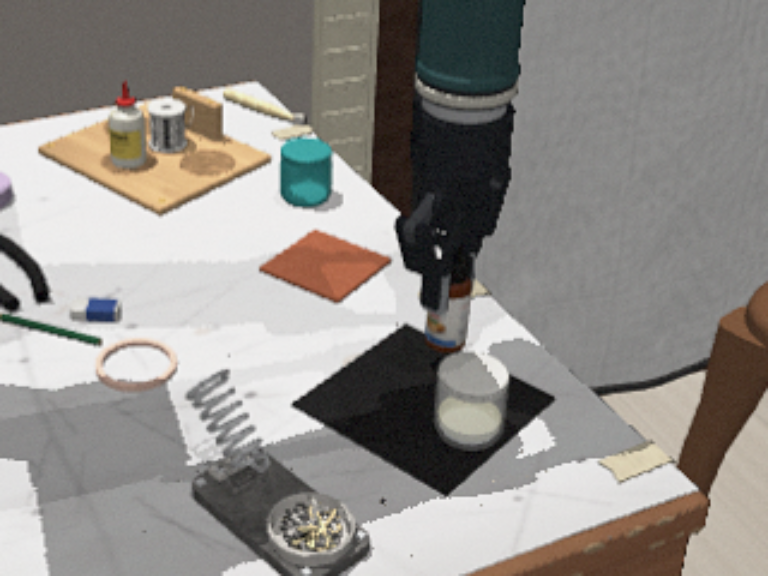

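```bash
python3 -m creep '[{"grip":2,"dp":[0,0,0.3],"rotation":[0,0,0]},{"grip":2,"dp":[0.5,0,0.3],"rotation":[0,0,0]},{"grip":2,"dp":[1,0,0.3],"rotation":[0,0,0]},{"grip":2,"dp":[1.5,0,0.3],"rotation":[0,0,0]},{"grip":2,"dp":[1.5,0,0.3],"rotation":[0,0,0]}]'; python3 -m creep '[{"grip":2,"dp":[0,0,0],"rotation":[0,0,0]}]';python3 go.py .43 -.280 .0566 0
```

```text
time: 14.17
tool_pos: [0.4324, -0.2778, 0.0664]
tcp_rot: [1.209, 1.211, -1.21]
wrist_force: [0.1, -0.5, -0.4]
width: 0.37
time: 14.25
tool_pos: [0.4326, -0.2779, 0.0668]
tcp_rot: [1.209, 1.21, -1.209]
wrist_force: [0.3, -0.3, -1.0]
width: 0.367
t 14.25 pos [ 0.4326 -0.2779  0.0668] F [ 0.3 -0.3 -1. ] w 3.137
total dp [ 1.02 -0.26  0.21] rot [ 0.    -0.001  0.001] | step dp [ 1.02 -0.26  0.21] rot [ 0.    -0.001  0.001] q [-0.62  0.15  2.11  0.    0.89 -0.62]
```

```bash
python3 -m creep '[{"grip":2,"dp":[0.3,0,0],"rotation":[0,0,0]},{"grip":2,"dp":[0.6,0,0],"rotation":[0,0,0]},{"grip":2,"dp":[0.9,0,0],"rotation":[0,0,0]},{"grip":2,"dp":[1,0,0],"rotation":[0,0,0]},{"grip":2,"dp":[1.05,0,0],"rotation":[0,0,0]}]'; python3 go.py .43 -.280 .0566 0;  python3 -m creep '[{"grip":6.5,"dp":[0,0,0],"rotation":[0,0,0]},{"grip":6.5,"dp":[0,0,0],"rotation":[0,0,0]},{"grip":6.5,"dp":[0,0,0],"rotation":[0,0,0]},{"grip":6.5,"dp":[0,0,0],"rotation":[0,0,0]},{"grip":6.5,"dp":[0,0,0],"rotation":[0,0,0]}]'; python3 -m creep '[{"grip":6.5,"dp":[-2,0,0],"rotation":[0,0,0]},{"grip":6.5,"dp":[-4,0,0],"rotation":[0,0,0]},{"grip":6.5,"dp":[-7,0,0],"rotation":[0,0,0]},{"grip":6.5,"dp":[-11,0,0],"rotation":[0,0,0]},{"grip":6.5,"dp":[-15,0,0],"rotation":[0,0,0]}]'; python3 go.py .514 .1755 .20 -90
```

```text
time: 14.67
tool_pos: [0.4327, -0.2782, 0.0566]
tcp_rot: [1.209, 1.21, -1.209]
wrist_force: [-3.1, 1.0, 2.8]
width: 0.366
t 14.67 pos [ 0.4327 -0.2782  0.0566] F [-3.1  1.   2.8] w 3.129
total dp [ 0.   -0.27  0.18] rot [ 0.    -0.     0.001] | step dp [ 0.   -0.27  0.18] rot [ 0.    -0.     0.001] q [-0.62  0.16  2.11 -0.    0.87 -0.62]
time: 15.08
tool_pos: [0.433, -0.2782, 0.0567]
tcp_rot: [1.209, 1.209, -1.209]
wrist_force: [-0.5, 0.6, -0.7]
width: 0.763
time: 15.5
tool_pos: [0.4319, -0.2775, 0.2071]
tcp_rot: [1.209, 1.212, -1.21]
wrist_force: [0.9, -0.8, 0.1]
width: 0.762
t 15.50 pos [ 0.4319 -0.2775  0.2071] F [ 0.9 -0.8  0.1] w 6.505
total dp [  0.76   8.21 -45.3 ] rot [1.571 0.    0.003] | step dp [  0.33   3.57 -19.68] rot [0.6   0.    0.001] q [-0.62 -0.01  1.99  0.    1.17 -0.62]
```

```bash
python3 -m creep '[{"grip":8.5,"dp":[0,0.7,-4],"rotation":[-0.12,0,0]},{"grip":8.5,"dp":[0,1.4,-8],"rotation":[-0.24,0,0]},{"grip":8.5,"dp":[0,2.1,-12],"rotation":[-0.36,0,0]},{"grip":8.5,"dp":[0,2.8,-16],"rotation":[-0.48,0,0]},{"grip":8.5,"dp":[0,3.5,-19.5],"rotation":[-0.6,0,0]}]';python3 go.py .514 .1755 .20 90
```

```text
time: 15.92
tool_pos: [0.4678, -0.0812, 0.207]
tcp_rot: [0.753, 1.436, -0.752]
wrist_force: [0.6, 0.3, 0.6]
width: 0.997
t 15.92 pos [ 0.4678 -0.0812  0.207 ] F [0.6 0.3 0.6] w 8.516
total dp [  0.71  18.41 -18.47] rot [-0.965  0.001 -0.001] | step dp [  0.54  14.11 -14.16] rot [-0.6  0.  -0. ] q [-0.22 -0.09  2.06  0.    1.17 -0.83]
```

```bash
python3 -m creep '[{"grip":8.5,"dp":[0,2.8,-2.8],"rotation":[-0.12,0,0]},{"grip":8.5,"dp":[0,5.6,-5.6],"rotation":[-0.24,0,0]},{"grip":8.5,"dp":[0,8.4,-8.4],"rotation":[-0.36,0,0]},{"grip":8.5,"dp":[0,11.2,-11.2],"rotation":[-0.48,0,0]},{"grip":8.5,"dp":[0,14,-14.1],"rotation":[-0.6,0,0]}]';python3 go.py .514 .1755 .20 90
```

```text
time: 16.33
tool_pos: [0.5039, 0.1142, 0.2069]
tcp_rot: [0.286, 1.551, -0.286]
wrist_force: [0.5, -0.6, 0.3]
width: 0.994
t 16.33 pos [0.5039 0.1142 0.2069] F [ 0.5 -0.6  0.3] w 8.487
total dp [ 0.69  6.09 -1.24] rot [-0.365  0.001 -0.   ] | step dp [ 0.69  6.09 -1.24] rot [-0.365  0.001 -0.   ] q [ 0.17 -0.01  1.98 -0.    1.17 -1.03]
```

```bash
python3 -m creep '[{"grip":8.5,"dp":[0,2.4,-0.4],"rotation":[-0.12,0,0]},{"grip":8.5,"dp":[0,4.8,-0.8],"rotation":[-0.24,0,0]},{"grip":8.5,"dp":[0,6,-1.2],"rotation":[-0.36,0,0]},{"grip":8.5,"dp":[0,6,-1.2],"rotation":[-0.36,0,0]},{"grip":8.5,"dp":[1,6,-1.2],"rotation":[-0.36,0,0]}]';python3 go.py .514 .1755 .058 90
```

```text
time: 16.75
tool_pos: [0.5157, 0.1735, 0.1984]
tcp_rot: [0.009, 1.567, -0.008]
wrist_force: [0.6, 0.4, 0.3]
width: 0.995
t 16.75 pos [0.5157 0.1735 0.1984] F [0.6 0.4 0.3] w 8.493
total dp [14.03  0.19 -0.23] rot [-0.011  0.004 -0.001] | step dp [14.03  0.19 -0.23] rot [-0.011  0.004 -0.001] q [ 0.28  0.05  1.94 -0.    1.15 -1.28]
```

```bash
python3 -m creep '[{"grip":8.5,"dp":[2.2,0,0],"rotation":[0,0,0]},{"grip":8.5,"dp":[4.4,0,0],"rotation":[0,0,0]},{"grip":8.5,"dp":[6.6,0,0],"rotation":[0,0,0]},{"grip":8.5,"dp":[8.5,0,0],"rotation":[0,0,0]},{"grip":8.5,"dp":[9.3,0,0],"rotation":[0,0,0]}]';python3 -m creep '[{"grip":8.5,"dp":[0,0,0],"rotation":[0,0,0]},{"grip":8.5,"dp":[0,0,0],"rotation":[0,0,0]}]';python3 go.py .514 .1755 .058 90
```

```text
time: 17.17
tool_pos: [0.5117, 0.1704, 0.0999]
tcp_rot: [0.01, 1.576, -0.013]
wrist_force: [-1.3, -0.5, 0.2]
width: 0.997
time: 17.33
tool_pos: [0.5141, 0.1717, 0.1034]
tcp_rot: [0.01, 1.572, -0.01]
wrist_force: [0.5, 0.4, -0.6]
width: 0.996
t 17.33 pos [0.5141 0.1717 0.1034] F [ 0.5  0.4 -0.6] w 8.510
total dp [ 4.54  0.39 -0.01] rot [-0.013 -0.001  0.   ] | step dp [ 4.54  0.39 -0.01] rot [-0.013 -0.001  0.   ] q [ 0.28  0.15  2.02 -0.    0.97 -1.28]
```

```bash
python3 -m creep '[{"grip":8.5,"dp":[1,0.3,0],"rotation":[0,0,0]},{"grip":8.5,"dp":[2,0.3,0],"rotation":[0,0,0]},{"grip":8.5,"dp":[3,0.3,0],"rotation":[0,0,0]},{"grip":8.5,"dp":[4,0.3,0],"rotation":[0,0,0]},{"grip":8.5,"dp":[4.5,0.3,0],"rotation":[0,0,0]}]';python3 -m creep '[{"grip":8.5,"dp":[0,0,0],"rotation":[0,0,0]},{"grip":8.5,"dp":[0,0,0],"rotation":[0,0,0]}]';python3 go.py .514 .1755 .058 90
```

```text
time: 17.75
tool_pos: [0.5133, 0.1752, 0.0568]
tcp_rot: [0.008, 1.573, -0.009]
wrist_force: [-0.4, 0.0, 0.4]
width: 0.993
time: 17.92
tool_pos: [0.5139, 0.1754, 0.0579]
tcp_rot: [0.008, 1.572, -0.009]
wrist_force: [0.0, 0.6, 0.2]
width: 0.991
t 17.92 pos [0.5139 0.1754 0.0579] F [0.  0.6 0.2] w 8.464
total dp [-0.01  0.01  0.01] rot [-0.011 -0.001  0.   ] | step dp [-0.01  0.01  0.01] rot [-0.011 -0.001  0.   ] q [ 0.28  0.21  2.05  0.    0.88 -1.28]
```

```bash
python3 -m creep '[{"grip":2.5,"dp":[0,0,0],"rotation":[0,0,0]},{"grip":2.5,"dp":[0,0,0],"rotation":[0,0,0]},{"grip":2.5,"dp":[0,0,0],"rotation":[0,0,0]},{"grip":2.5,"dp":[0,0,0],"rotation":[0,0,0]},{"grip":2.5,"dp":[0,0,0],"rotation":[0,0,0]}]' 30;python3 -m creep '[{"grip":2.5,"dp":[0,0,0],"rotation":[0,0,0]},{"grip":2.5,"dp":[0,0,0],"rotation":[0,0,0]},{"grip":2.5,"dp":[0,0,0],"rotation":[0,0,0]}]';python3 go.py .345 -.243 .20 0
```

```text
time: 18.33
tool_pos: [0.515, 0.1756, 0.0594]
tcp_rot: [0.009, 1.57, -0.008]
wrist_force: [-0.1, -1.2, 1.8]
width: 0.423
time: 18.58
tool_pos: [0.515, 0.1756, 0.0594]
tcp_rot: [0.009, 1.57, -0.008]
wrist_force: [-0.7, -0.6, 6.0]
width: 0.417
t 18.58 pos [0.515  0.1756 0.0594] F [-0.7 -0.6  6. ] w 3.560
total dp [-14.09 -42.04 -16.53] rot [ 1.56e+00  1.00e-03 -1.00e-03] | step dp [ -5.96 -17.77  -6.99] rot [ 0.6  0.  -0. ] q [ 0.28  0.21  2.05 -0.    0.88 -1.28]
```

```bash
python3 -m creep '[{"grip":2.5,"dp":[-1,0,0],"rotation":[0,0,0]},{"grip":2.5,"dp":[-4,0,0],"rotation":[0,0,0]},{"grip":2.5,"dp":[-8,0,0],"rotation":[0,0,0]},{"grip":2.5,"dp":[-12,0,0],"rotation":[0,0,0]},{"grip":2.5,"dp":[-15,-1.5,-0.7],"rotation":[0,0,0]}]';python3 -m creep '[{"grip":2.5,"dp":[0,-3.5,-1.4],"rotation":[0.12,0,0]},{"grip":2.5,"dp":[0,-7,-2.8],"rotation":[0.24,0,0]},{"grip":2.5,"dp":[0,-10.5,-4.2],"rotation":[0.36,0,0]},{"grip":2.5,"dp":[0,-14,-5.6],"rotation":[0.48,0,0]},{"grip":2.5,"dp":[0,-17.5,-7],"rotation":[0.6,0,0]}]';python3 go.py .345 -.243 .20 0
```

```text
time: 19.0
tool_pos: [0.5088, 0.1623, 0.2123]
tcp_rot: [0.009, 1.567, -0.006]
wrist_force: [1.0, -0.8, -0.7]
width: 0.42
time: 19.42
tool_pos: [0.4341, -0.0148, 0.2088]
tcp_rot: [0.482, 1.516, -0.482]
wrist_force: [1.1, -0.0, -0.1]
width: 0.417
t 19.42 pos [ 0.4341 -0.0148  0.2088] F [ 1.1 -0.  -0.1] w 3.558
total dp [  0.88 -23.78   5.91] rot [ 0.955  0.    -0.   ] | step dp [  0.72 -19.4    4.82] rot [ 0.6  0.  -0. ] q [-0.09 -0.18  2.13  0.    1.19 -1.05]
```

```bash
python3 -m creep '[{"grip":2.5,"dp":[0,-3.6,0.9],"rotation":[0.12,0,0]},{"grip":2.5,"dp":[0,-7.2,1.8],"rotation":[0.24,0,0]},{"grip":2.5,"dp":[0,-10.8,2.7],"rotation":[0.36,0,0]},{"grip":2.5,"dp":[0,-14.4,3.6],"rotation":[0.48,0,0]},{"grip":2.5,"dp":[0,-18,4.5],"rotation":[0.6,0,0]}]';python3 go.py .345 -.243 .20 0
```

```text
time: 19.83
tool_pos: [0.3678, -0.1881, 0.2089]
tcp_rot: [0.945, 1.356, -0.944]
wrist_force: [0.7, 0.4, -1.2]
width: 0.418
t 19.83 pos [ 0.3678 -0.1881  0.2089] F [ 0.7  0.4 -1.2] w 3.566
total dp [ 0.89 -4.04  4.36] rot [ 0.354  0.    -0.001] | step dp [ 0.89 -4.04  4.36] rot [ 0.354  0.    -0.001] q [-0.53 -0.23  2.17  0.    1.2  -0.89]
```

```bash
python3 -m creep '[{"grip":2.5,"dp":[0,-2,2],"rotation":[0.12,0,0]},{"grip":2.5,"dp":[0,-3.8,4.1],"rotation":[0.24,0,0]},{"grip":2.5,"dp":[0,-3.8,4.1],"rotation":[0.35,0,0]},{"grip":2.5,"dp":[2,-3.8,4.1],"rotation":[0.35,0,0]},{"grip":2.5,"dp":[4,-3.8,4.1],"rotation":[0.35,0,0]}]';python3 -m creep '[{"grip":2.5,"dp":[2,0,0],"rotation":[0,0,0]},{"grip":2.5,"dp":[4,0,0],"rotation":[0,0,0]},{"grip":2.5,"dp":[6,0,0],"rotation":[0,0,0]},{"grip":2.5,"dp":[7,0,0],"rotation":[0,0,0]},{"grip":2.5,"dp":[7,0,0],"rotation":[0,0,0]}]';python3 go.py .345 -.243 .0534 0
```

```text
time: 20.25
tool_pos: [0.3484, -0.2401, 0.1697]
tcp_rot: [1.203, 1.209, -1.202]
wrist_force: [0.2, -1.2, -0.9]
width: 0.422
time: 20.67
tool_pos: [0.3459, -0.237, 0.0962]
tcp_rot: [1.202, 1.22, -1.203]
wrist_force: [0.4, 0.7, -0.4]
width: 0.416
t 20.67 pos [ 0.3459 -0.237   0.0962] F [ 0.4  0.7 -0.4] w 3.552
total dp [ 4.28 -0.07  0.61] rot [ 0.01  -0.004  0.004] | step dp [ 4.28 -0.07  0.61] rot [ 0.01  -0.004  0.004] q [-0.66 -0.07  2.27  0.    0.95 -0.67]
```

```bash
python3 -m creep '[{"grip":2.5,"dp":[0.8,0,0.3],"rotation":[0,0,0]},{"grip":2.5,"dp":[1.6,0,0.3],"rotation":[0,0,0]},{"grip":2.5,"dp":[2.4,0,0.3],"rotation":[0,0,0]},{"grip":2.5,"dp":[3,0,0.3],"rotation":[0,0,0]},{"grip":2.5,"dp":[3.3,0,0.3],"rotation":[0,0,0]}]';python3 -m creep '[{"grip":2.5,"dp":[0,0,0],"rotation":[0,0,0]},{"grip":2.5,"dp":[0,0,0],"rotation":[0,0,0]}]';python3 go.py .345 -.243 .0534 0
```

```text
time: 21.08
tool_pos: [0.3476, -0.2414, 0.0649]
tcp_rot: [1.202, 1.215, -1.202]
wrist_force: [-0.3, -0.4, -0.8]
width: 0.417
time: 21.25
tool_pos: [0.3479, -0.2416, 0.0656]
tcp_rot: [1.202, 1.214, -1.202]
wrist_force: [0.9, 0.3, -0.4]
width: 0.416
t 21.25 pos [ 0.3479 -0.2416  0.0656] F [ 0.9  0.3 -0.4] w 3.552
total dp [ 1.22 -0.29  0.13] rot [ 0.01 -0.    0.  ] | step dp [ 1.22 -0.29  0.13] rot [ 0.01 -0.    0.  ] q [-0.67 -0.02  2.29  0.    0.87 -0.68]
```

```bash
python3 -m creep '[{"grip":2.5,"dp":[0.4,-0.2,0.1],"rotation":[0.01,0,0]},{"grip":2.5,"dp":[0.8,-0.2,0.1],"rotation":[0.01,0,0]},{"grip":2.5,"dp":[1,-0.2,0.1],"rotation":[0.01,0,0]},{"grip":2.5,"dp":[1.1,-0.2,0.1],"rotation":[0.01,0,0]},{"grip":2.5,"dp":[1.25,-0.2,0.1],"rotation":[0.01,0,0]}]';python3 go.py .345 -.243 .0534 0; python3 -m creep '[{"grip":6,"dp":[0,0,0],"rotation":[0,0,0]},{"grip":6,"dp":[0,0,0],"rotation":[0,0,0]},{"grip":6,"dp":[0,0,0],"rotation":[0,0,0]},{"grip":6,"dp":[0,0,0],"rotation":[0,0,0]},{"grip":6,"dp":[0,0,0],"rotation":[0,0,0]}]'; python3 -m creep '[{"grip":6,"dp":[-2,0,0],"rotation":[0,0,0]},{"grip":6,"dp":[-4,0,0],"rotation":[0,0,0]},{"grip":6,"dp":[-7,0,0],"rotation":[0,0,0]},{"grip":6,"dp":[-11,0,0],"rotation":[0,0,0]},{"grip":6,"dp":[-15,0,0],"rotation":[0,0,0]}]'; python3 go.py .57 .1713 .20 90
python3 - <<'E'
from h import *
p,d=bot.read_camera("scene"); cv2.imwrite("pics/sc5.png",cv2.resize(p[180:420,200:520,::-1],None,fx=2.4,fy=2.4))
E
```

```text
time: 21.67
tool_pos: [0.3459, -0.2428, 0.0532]
tcp_rot: [1.209, 1.209, -1.209]
wrist_force: [-4.8, 1.0, 17.3]
width: 0.421
t 21.67 pos [ 0.3459 -0.2428  0.0532] F [-4.8  1.  17.3] w 3.596
total dp [-0.02 -0.09  0.02] rot [ 0. -0.  0.] | step dp [-0.02 -0.09  0.02] rot [ 0. -0.  0.] q [-0.67 -0.    2.3  -0.    0.85 -0.67]
time: 22.08
tool_pos: [0.346, -0.2427, 0.0532]
tcp_rot: [1.209, 1.209, -1.209]
wrist_force: [0.2, -0.1, -0.1]
width: 0.701
time: 22.5
tool_pos: [0.345, -0.2419, 0.2038]
tcp_rot: [1.209, 1.212, -1.21]
wrist_force: [1.5, -0.9, -0.4]
width: 0.705
t 22.50 pos [ 0.345  -0.2419  0.2038] F [ 1.5 -0.9 -0.4] w 6.025
total dp [  0.4   22.5  -41.32] rot [-1.571 -0.003  0.   ] | step dp [  0.17   9.57 -17.56] rot [-0.6   -0.001  0.   ] q [-0.67 -0.2   2.16  0.    1.18 -0.67]
```

View pics/sc5.png

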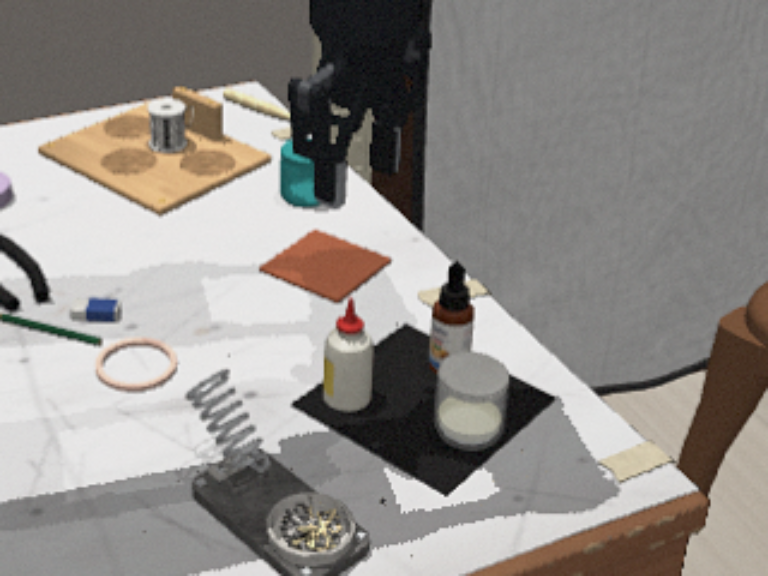

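```bash
python3 -m creep '[{"grip":8.5,"dp":[0,2,-3.5],"rotation":[-0.12,0,0]},{"grip":8.5,"dp":[0,4,-7],"rotation":[-0.24,0,0]},{"grip":8.5,"dp":[0,6,-10.5],"rotation":[-0.36,0,0]},{"grip":8.5,"dp":[0,8,-14],"rotation":[-0.48,0,0]},{"grip":8.5,"dp":[0,9.5,-17.5],"rotation":[-0.6,0,0]}]';python3 go.py .57 .1713 .20 90
```

```text
time: 22.97
tool_pos: [0.4422, -0.0661, 0.2035]
tcp_rot: [0.753, 1.435, -0.752]
wrist_force: [0.6, 0.3, 0.0]
width: 1.0
t 22.97 pos [ 0.4422 -0.0661  0.2035] F [0.6 0.3 0. ] w 8.537
total dp [  0.36  24.02 -12.25] rot [-0.965  0.002 -0.001] | step dp [ 0.27 17.82 -9.08] rot [-0.6    0.001 -0.   ] q [-0.2  -0.15  2.12  0.    1.17 -0.81]
```

```bash
python3 -m creep '[{"grip":8.5,"dp":[0,3.6,-1.8],"rotation":[-0.12,0,0]},{"grip":8.5,"dp":[0,7.2,-3.6],"rotation":[-0.24,0,0]},{"grip":8.5,"dp":[0,10.8,-5.4],"rotation":[-0.36,0,0]},{"grip":8.5,"dp":[0,14.4,-7.2],"rotation":[-0.48,0,0]},{"grip":8.5,"dp":[0,17.8,-9],"rotation":[-0.6,0,0]}]';python3 go.py .57 .1713 .20 90
```

```text
time: 23.38
tool_pos: [0.5378, 0.1093, 0.2029]
tcp_rot: [0.286, 1.551, -0.286]
wrist_force: [0.4, -0.8, 0.7]
width: 0.995
t 23.38 pos [0.5378 0.1093 0.2029] F [ 0.4 -0.8  0.7] w 8.497
total dp [0.3  6.94 0.8 ] rot [-0.364  0.001 -0.   ] | step dp [0.3  6.94 0.8 ] rot [-0.364  0.001 -0.   ] q [ 0.16  0.06  1.92 -0.    1.16 -1.05]
```

```bash
python3 -m creep '[{"grip":8.5,"dp":[0,3,0.4],"rotation":[-0.12,0,0]},{"grip":8.5,"dp":[0,6,0.8],"rotation":[-0.24,0,0]},{"grip":8.5,"dp":[0,6.9,0.8],"rotation":[-0.36,0,0]},{"grip":8.5,"dp":[0,6.9,0.8],"rotation":[-0.36,0,0]},{"grip":8.5,"dp":[0,6.9,0.8],"rotation":[-0.36,0,0]}]';python3 -m creep '[{"grip":8.5,"dp":[0,0,0],"rotation":[0,0,0]},{"grip":8.5,"dp":[0,0,0],"rotation":[0,0,0]}]';python3 go.py .57 .1713 .04 90
python3 - <<'E'
from h import *
import pickle
C=cam("wrist");p,d=bot.read_camera("wrist"); cv2.imwrite("pics/w5.png",p[:,:,::-1]); pickle.dump((C,d),open("pics/w5.pkl","wb"))
E
```

```text
time: 23.8
tool_pos: [0.5692, 0.1687, 0.2025]
tcp_rot: [0.009, 1.572, -0.011]
wrist_force: [-0.7, -0.3, 0.3]
width: 0.998
time: 23.97
tool_pos: [0.5689, 0.1674, 0.203]
tcp_rot: [0.011, 1.571, -0.011]
wrist_force: [-0.5, -0.7, -0.1]
width: 0.996
t 23.97 pos [0.5689 0.1674 0.203 ] F [-0.5 -0.7 -0.1] w 8.503
total dp [16.29  0.4   0.11] rot [-0.014 -0.001  0.   ] | step dp [16.29  0.4   0.11] rot [-0.014 -0.001  0.   ] q [ 0.24  0.14  1.83 -0.    1.17 -1.31]
```

View pics/w5.png

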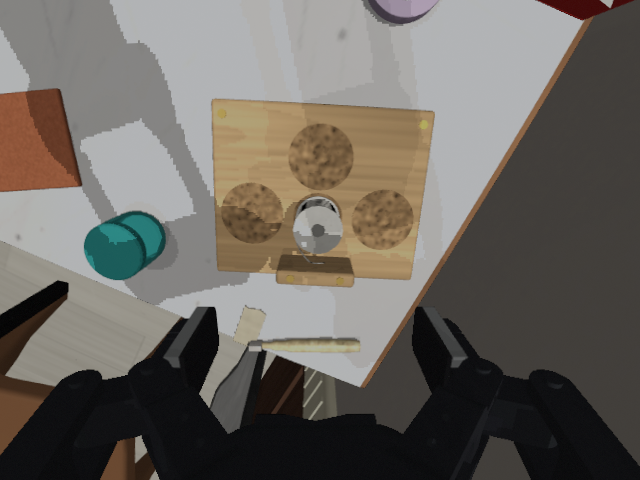

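```bash
python3 - <<'E'
from h import *
import pickle
C,d=pickle.load(open("pics/w5.pkl","rb")); im=cv2.imread("pics/w5.png"); P=cloud(C,d)
g=cv2.GaussianBlur(im,(5,5),0); h=cv2.cvtColor(g,cv2.COLOR_BGR2HSV)
for nm,(u,v) in dict(jar=(252,212),flux=(321,156),drop=(382,219)).items():
    m=np.zeros(im.shape[:2],np.uint8); m[v-40:v+40,u-38:u+38]=((h[v-40:v+40,u-38:u+38,2]<150)&(h[v-40:v+40,u-38:u+38,1]>60)&(h[v-40:v+40,u-38:u+38,0]<25))
    m=cv2.morphologyEx(m,cv2.MORPH_CLOSE,np.ones((7,7))); m=cv2.morphologyEx(m,cv2.MORPH_OPEN,np.ones((9,9)))
    n,l,st,_=cv2.connectedComponentsWithStats(m); k=1+st[1:,4].argmax(); vv,uu=np.where(l==k)
    W=onz(C,np.c_[uu,vv],.01)[:,:2]; (c,a,_)=cv2.fitEllipse(cv2.convexHull((W*1000).astype(np.float32)))
    print(nm,st[k],"mean",W.mean(0).round(4),"ell",np.round(c,1),np.round(a,1))
z=P[...,2]; m=np.zeros(z.shape,bool); m[195:260,285:350]=1; m&=(z>.05)&(z<.06)
# exclude block: x-limit
q=P[m]; q=q[q[:,0]<.60]; print("spool",len(q),np.median(q,0),q.min(0),q.max(0))
m2=(cv2.cvtColor(im,cv2.COLOR_BGR2HSV)[...,0]<15)&(h[...,1]>120); m2[:,100:]=0; vv,uu=np.where(m2); 
co=onz(C,[(213,99),(433,111),(411,279),(218,269)],.01)[:,:2]; print(co.round(4).tolist(),co.mean(0))
E
```

```text
jar [ 215  184   75   68 4413] mean [0.573  0.1076] ell [583.2 106.5] [76.5 97. ]
flux [ 291  123   63   73 3604] mean [0.5137 0.1767] ell [515.2 176.8] [60.8 67.2]
drop [ 353  189   61   58 2923] mean [0.5709 0.2339] ell [571.6 234.2] [58.8 65.6]
spool 1733 [0.56919579 0.17135206 0.05573734] [0.54846034 0.15065224 0.0501134 ] [0.59013061 0.19093841 0.05794192]
[[0.4614, 0.0809], [0.474, 0.2753], [0.6364, 0.2669], [0.6224, 0.0695]] [0.54853023 0.17315161]
```

```bash
python3 -m creep '[{"grip":8.5,"dp":[2.2,0.35,0],"rotation":[-0.01,0,0]},{"grip":8.5,"dp":[4.4,0.35,0],"rotation":[-0.01,0,0]},{"grip":8.5,"dp":[7,0.35,0],"rotation":[-0.01,0,0]},{"grip":8.5,"dp":[9.5,0.35,0],"rotation":[-0.01,0,0]},{"grip":8.5,"dp":[11,0.35,0],"rotation":[-0.01,0,0]}]';python3 -m creep '[{"grip":8.5,"dp":[0,0,0],"rotation":[0,0,0]},{"grip":8.5,"dp":[0,0,0],"rotation":[0,0,0]}]';python3 go.py .5695 .1713 .031 90
```

```text
time: 24.43
tool_pos: [0.5677, 0.1705, 0.0906]
tcp_rot: [0.002, 1.574, -0.003]
wrist_force: [-1.3, -0.6, -0.7]
width: 0.995
time: 24.6
tool_pos: [0.5686, 0.171, 0.0925]
tcp_rot: [0.002, 1.573, -0.003]
wrist_force: [0.9, -0.1, -0.2]
width: 0.998
t 24.60 pos [0.5686 0.171  0.0925] F [ 0.9 -0.1 -0.2] w 8.519
total dp [6.15 0.04 0.11] rot [-0.003 -0.002  0.001] | step dp [6.15 0.04 0.11] rot [-0.003 -0.002  0.001] q [ 0.25  0.25  1.92 -0.    0.97 -1.32]
```

```bash
python3 -m creep '[{"grip":8.5,"dp":[1.5,0,0],"rotation":[0,0,0]},{"grip":8.5,"dp":[3,0,0],"rotation":[0,0,0]},{"grip":8.5,"dp":[4.5,0,0],"rotation":[0,0,0]},{"grip":8.5,"dp":[5.7,0,0],"rotation":[0,0,0]},{"grip":8.5,"dp":[6.2,0,0],"rotation":[0,0,0]}]';python3 -m creep '[{"grip":8.5,"dp":[0,0,0],"rotation":[0,0,0]},{"grip":8.5,"dp":[0,0,0],"rotation":[0,0,0]}]';python3 go.py .5695 .1713 .031 90;python3 -m creep '[{"grip":3,"dp":[0,0,0],"rotation":[0,0,0]},{"grip":3,"dp":[0,0,0],"rotation":[0,0,0]},{"grip":3,"dp":[0,0,0],"rotation":[0,0,0]},{"grip":3,"dp":[0,0,0],"rotation":[0,0,0]},{"grip":3,"dp":[0,0,0],"rotation":[0,0,0]}]' 50;python3 -m creep '[{"grip":3,"dp":[0,0,0],"rotation":[0,0,0]},{"grip":3,"dp":[0,0,0],"rotation":[0,0,0]},{"grip":3,"dp":[0,0,0],"rotation":[0,0,0]}]' 50;python3 go.py .49 -.11 .2 90
```

```text
time: 25.02
tool_pos: [0.5697, 0.1717, 0.031]
tcp_rot: [0.001, 1.571, -0.001]
wrist_force: [-0.4, 0.3, -0.5]
width: 0.999
time: 25.18
tool_pos: [0.5701, 0.172, 0.0319]
tcp_rot: [0.001, 1.57, -0.001]
wrist_force: [0.1, 0.1, -0.8]
width: 0.993
t 25.18 pos [0.5701 0.172  0.0319] F [ 0.1  0.1 -0.8] w 8.480
total dp [ 0.09 -0.07 -0.06] rot [-0.001  0.001 -0.   ] | step dp [ 0.09 -0.07 -0.06] rot [-0.001  0.001 -0.   ] q [ 0.25  0.33  1.95  0.    0.86 -1.32]
time: 25.6
tool_pos: [0.5704, 0.1722, 0.0322]
tcp_rot: [0.001, 1.569, -0.0]
wrist_force: [0.7, -0.4, 3.2]
width: 0.479
time: 25.85
tool_pos: [0.5704, 0.1722, 0.0322]
tcp_rot: [0.001, 1.569, -0.0]
wrist_force: [-0.8, 0.5, 5.6]
width: 0.482
t 25.85 pos [0.5704 0.1722 0.0322] F [-0.8  0.5  5.6] w 4.117
total dp [-16.81 -28.22  -7.99] rot [-0.001  0.002 -0.   ] | step dp [ -9.94 -16.7   -4.73] rot [-0.001  0.002 -0.   ] q [ 0.25  0.33  1.95 -0.    0.86 -1.32]
```

```bash
python3 -m creep '[{"grip":3,"dp":[-2,0,0],"rotation":[0,0,0]},{"grip":3,"dp":[-5,0,0],"rotation":[0,0,0]},{"grip":3,"dp":[-9,0,0],"rotation":[0,0,0]},{"grip":3,"dp":[-13,0,0],"rotation":[0,0,0]},{"grip":3,"dp":[-15,-2,-0.5],"rotation":[0,0,0]}]';python3 -m creep '[{"grip":3,"dp":[0,-4,-1.6],"rotation":[0,0,0]},{"grip":3,"dp":[0,-8,-3.2],"rotation":[0,0,0]},{"grip":3,"dp":[0,-12,-4.8],"rotation":[0,0,0]},{"grip":3,"dp":[0,-15,-6.5],"rotation":[0,0,0]},{"grip":3,"dp":[0,-18,-8],"rotation":[0,0,0]}]';python3 -m creep '[{"grip":3,"dp":[0,0,0],"rotation":[0,0,0]},{"grip":3,"dp":[0,0,0],"rotation":[0,0,0]},{"grip":3,"dp":[0,0,0],"rotation":[0,0,0]}]'; python3 go.py .49 -.11 .15 90
python3 - <<'E'
from h import *
import pickle
C=cam("wrist");p,d=bot.read_camera("wrist"); cv2.imwrite("pics/w6.png",p[:,:,::-1]); pickle.dump((C,d),open("pics/w6.pkl","wb"))
E
```

```text
time: 26.27
tool_pos: [0.5672, 0.1548, 0.1861]
tcp_rot: [0.002, 1.564, 0.004]
wrist_force: [2.0, 0.9, -0.5]
width: 0.478
time: 26.68
tool_pos: [0.4821, -0.0295, 0.1802]
tcp_rot: [0.001, 1.573, -0.001]
wrist_force: [0.1, 0.2, -1.3]
width: 0.484
time: 26.93
tool_pos: [0.4842, -0.0278, 0.1808]
tcp_rot: [0.002, 1.571, -0.001]
wrist_force: [-0.2, 0.9, -1.8]
width: 0.479
t 26.93 pos [ 0.4842 -0.0278  0.1808] F [-0.2  0.9 -1.8] w 4.091
total dp [ 3.07 -8.22  0.6 ] rot [-0.002 -0.    -0.001] | step dp [ 3.07 -8.22  0.6 ] rot [-0.002 -0.    -0.001] q [-0.11 -0.05  2.07  0.    1.12 -1.68]
```

View pics/w6.png

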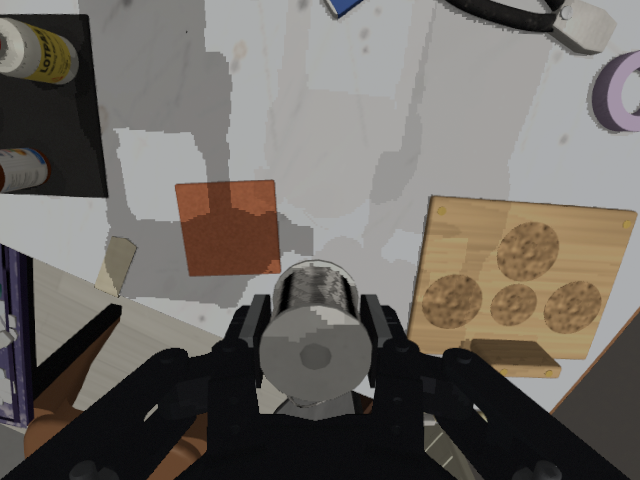

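```bash
python3 - <<'E'
from h import *
import pickle
C,d=pickle.load(open("pics/w6.pkl","rb")); im=cv2.imread("pics/w6.png"); h=cv2.cvtColor(im,cv2.COLOR_BGR2HSV)
m=((h[...,0]<12)&(h[...,1]>110)).astype(np.uint8); m[:165]=0;m[295:]=0;m[:,:160]=0;m[:,300:]=0
n,l,st,_=cv2.connectedComponentsWithStats(m); k=1+st[1:,4].argmax(); v,u=np.where(l==k)
W=(onz(C,np.c_[u,v],.006)[:,:2]*1000).astype(np.float32); print(st[k],cv2.minAreaRect(W),W.mean(0))
co=onz(C,[(176,185),(274,180),(280,272),(190,277)],.006)[:,:2]; print(co.round(4).tolist(),co.mean(0))
E
```

```text
[ 175  180  106   96 8810] ((492.2656555175781, -105.171875), (88.8267593383789, 88.86764526367188), 2.0674681663513184) [ 490.35602  -105.007324]
[[0.4505, -0.1498], [0.4466, -0.062], [0.5345, -0.0597], [0.5397, -0.1475]] [ 0.49282042 -0.10474782]
```

```bash
python3 -m creep '[{"grip":3,"dp":[0,-3,0.3],"rotation":[0,0,0]},{"grip":3,"dp":[1,-6,0.6],"rotation":[0,0,0]},{"grip":3,"dp":[4,-7.9,0.8],"rotation":[0,0,0]},{"grip":3,"dp":[7,-7.9,0.8],"rotation":[0,0,0]},{"grip":3,"dp":[9,-7.9,0.8],"rotation":[0,0,0]}]';python3 -m creep '[{"grip":3,"dp":[1,0,0],"rotation":[0,0,0]},{"grip":3,"dp":[2,0,0],"rotation":[0,0,0]},{"grip":3,"dp":[3,0,0],"rotation":[0,0,0]},{"grip":3,"dp":[3.5,0,0],"rotation":[0,0,0]},{"grip":3,"dp":[3.5,0,0],"rotation":[0,0,0]}]'; python3 go.py .492 -.1065 .0282 90
```

```text
time: 27.4
tool_pos: [0.4922, -0.1065, 0.0888]
tcp_rot: [0.001, 1.573, 0.0]
wrist_force: [-0.6, 0.7, -2.1]
width: 0.481
time: 27.82
tool_pos: [0.4923, -0.1064, 0.0556]
tcp_rot: [0.0, 1.572, 0.0]
wrist_force: [0.8, 0.7, -2.0]
width: 0.478
t 27.82 pos [ 0.4923 -0.1064  0.0556] F [ 0.8  0.7 -2. ] w 4.086
total dp [ 2.74 -0.01 -0.02] rot [ 0.    -0.001 -0.   ] | step dp [ 2.74 -0.01 -0.02] rot [ 0.    -0.001 -0.   ] q [-0.26  0.14  2.13  0.    0.86 -1.83]
```

```bash
python3 -m creep '[{"grip":3,"dp":[1,0,0],"rotation":[0,0,0]},{"grip":3,"dp":[2,0,0],"rotation":[0,0,0]},{"grip":3,"dp":[2.5,0,0],"rotation":[0,0,0]},{"grip":3,"dp":[2.7,0,0],"rotation":[0,0,0]},{"grip":3,"dp":[2.8,0,0],"rotation":[0,0,0]}]'; python3 go.py .492 -.1065 .0282 90; python3 -m creep '[{"grip":6.5,"dp":[0,0,0],"rotation":[0,0,0]},{"grip":6.5,"dp":[0,0,0],"rotation":[0,0,0]},{"grip":6.5,"dp":[0,0,0],"rotation":[0,0,0]},{"grip":6.5,"dp":[0,0,0],"rotation":[0,0,0]},{"grip":6.5,"dp":[0,0,0],"rotation":[0,0,0]}]'; python3 -m creep '[{"grip":6.5,"dp":[-2,0,0],"rotation":[0,0,0]},{"grip":6.5,"dp":[-4,0,0],"rotation":[0,0,0]},{"grip":6.5,"dp":[-7,0,0],"rotation":[0,0,0]},{"grip":6.5,"dp":[-11,0,0],"rotation":[0,0,0]},{"grip":6.5,"dp":[-15,0,0],"rotation":[0,0,0]}]'; python3 -m creep '[{"grip":6.5,"dp":[-1,0,-4],"rotation":[0,0,0]},{"grip":6.5,"dp":[-2,0,-8],"rotation":[0,0,0]},{"grip":6.5,"dp":[-2,0,-8],"rotation":[0,0,0]},{"grip":6.5,"dp":[-2,0,-8],"rotation":[0,0,0]},{"grip":6.5,"dp":[-2,0,-8],"rotation":[0,0,0]}]'; python3 go.py .345 -.243 .2 0
python3 - <<'E'
from h import *
import pickle
C=cam("wrist");p,d=bot.read_camera("wrist"); cv2.imwrite("pics/w7.png",p[:,:,::-1]); pickle.dump((C,d),open("pics/w7.pkl","wb"))
E
```

```text
time: 28.23
tool_pos: [0.4914, -0.1067, 0.0281]
tcp_rot: [0.001, 1.573, -0.0]
wrist_force: [-5.0, 1.8, 11.9]
width: 0.483
t 28.23 pos [ 0.4914 -0.1067  0.0281] F [-5.   1.8 11.9] w 4.124
total dp [-0.01  0.02  0.06] rot [-0.001 -0.003 -0.001] | step dp [-0.01  0.02  0.06] rot [-0.001 -0.003 -0.001] q [-0.26  0.19  2.15  0.    0.81 -1.83]
time: 28.65
tool_pos: [0.4926, -0.107, 0.0284]
tcp_rot: [0.001, 1.57, -0.001]
wrist_force: [1.3, -0.6, -0.2]
width: 0.76
time: 29.07
tool_pos: [0.4912, -0.1066, 0.1787]
tcp_rot: [0.001, 1.573, -0.0]
wrist_force: [1.1, -1.1, -0.8]
width: 0.761
time: 29.48
tool_pos: [0.4126, -0.107, 0.1985]
tcp_rot: [0.001, 1.569, -0.001]
wrist_force: [0.1, -0.7, -0.3]
width: 0.765
t 29.48 pos [ 0.4126 -0.107   0.1985] F [ 0.1 -0.7 -0.3] w 6.532
total dp [ -0.16 -13.61  -6.75] rot [ 1.57e+00  2.00e-03 -1.00e-03] | step dp [ -0.16 -13.61  -6.75] rot [ 0.6    0.001 -0.   ] q [-0.31 -0.19  2.16  0.    1.17 -1.88]
```

View pics/w7.png

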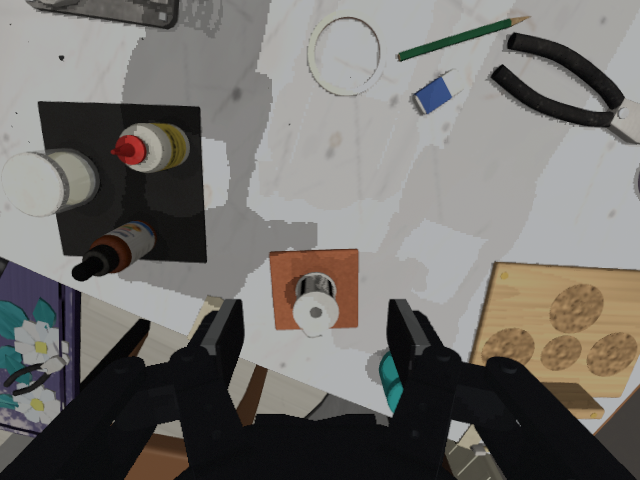

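```bash
python3 - <<'E'
from h import *
import pickle
C,d=pickle.load(open("pics/w7.pkl","rb")); im=cv2.imread("pics/w7.png"); h=cv2.cvtColor(im,cv2.COLOR_BGR2HSV); P=cloud(C,d); z=P[...,2]
m=((h[...,0]<12)&(h[...,1]>110)).astype(np.uint8); m[:240]=0;m[340:]=0;m[:,:262]=0;m[:,368:]=0
n,l,st,_=cv2.connectedComponentsWithStats(m); k=1+st[1:,4].argmax(); v,u=np.where(l==k)
W=(onz(C,np.c_[u,v],.006)[:,:2]*1000).astype(np.float32); print("tile",cv2.minAreaRect(W))
def top(box,lo,hi,nm,zz):
    y0,y1,x0,x1=box; mm=np.zeros(z.shape,bool); mm[y0:y1,x0:x1]=1; mm&=(z>lo)&(z<hi); v,u=np.where(mm); print(nm,len(v),np.median(P[mm],0).round(4),onz(C,[(u.mean(),v.mean())],zz)[0].round(4), ((P[mm].min(0)+P[mm].max(0))/2).round(4))
top((265,345,285,350),.046,.056,"spool",.051)
top((140,220,0,65),.056,.068,"jar",.061)
top((245,290,60,100),.1,.11,"drop",.105)
top((130,170,105,140),.09,.1,"flux",.097)
m=((h[...,2]<60)).astype(np.uint8); m[265:]=0; m[:95]=0; m[:,210:]=0; m[:,:35]=0
co=onz(C,[(39,102),(200,108),(206,262),(62,255)],.004)[:,:2]; print("mat",co.round(4).tolist(),co.mean(0))
E
```

```text
tile ((491.7350158691406, -105.84626770019531), (89.40823364257812, 88.13793182373047), 2.0724878311157227)
spool 1401 [ 0.4903 -0.1054  0.0519] [ 0.4905 -0.1051  0.051 ] [ 0.4908 -0.1054  0.0501]
jar 3229 [ 0.3714 -0.3309  0.0611] [ 0.3716 -0.331   0.061 ] [ 0.3726 -0.3332  0.0598]
drop 214 [ 0.4303 -0.2767  0.1027] [ 0.4296 -0.2751  0.105 ] [ 0.4315 -0.2775  0.1031]
flux 83 [ 0.3456 -0.2372  0.0941] [ 0.3455 -0.2359  0.097 ] [ 0.3456 -0.2377  0.0951]
mat [[0.3053, -0.3557], [0.3139, -0.2075], [0.4608, -0.2163], [0.4532, -0.3668]] [ 0.38328993 -0.28656751]
```

```bash
python3 -m creep '[{"grip":6.5,"dp":[0,-3,-1.5],"rotation":[0.12,0,0]},{"grip":6.5,"dp":[0,-6,-3],"rotation":[0.24,0,0]},{"grip":6.5,"dp":[0,-9,-4.5],"rotation":[0.36,0,0]},{"grip":6.5,"dp":[0,-12,-6],"rotation":[0.48,0,0]},{"grip":6.5,"dp":[0,-13.6,-6.7],"rotation":[0.6,0,0]}]'; python3 -m creep '[{"grip":6.5,"dp":[0,0,0],"rotation":[0.12,0,0]},{"grip":6.5,"dp":[0,0,0],"rotation":[0.24,0,0]},{"grip":6.5,"dp":[0,0,0],"rotation":[0.36,0,0]},{"grip":6.5,"dp":[0,0,0],"rotation":[0.48,0,0]},{"grip":6.5,"dp":[0,0,0],"rotation":[0.6,0,0]}]'; python3 go.py .346 -.2425 .2 0
```

```text
time: 29.95
tool_pos: [0.3446, -0.2454, 0.1975]
tcp_rot: [0.475, 1.519, -0.476]
wrist_force: [0.2, -0.3, 0.4]
width: 0.757
time: 30.37
tool_pos: [0.3459, -0.2433, 0.1972]
tcp_rot: [0.937, 1.362, -0.937]
wrist_force: [-0.7, -0.7, 0.1]
width: 0.764
t 30.37 pos [ 0.3459 -0.2433  0.1972] F [-0.7 -0.7  0.1] w 6.527
total dp [-0.28  0.03 -0.07] rot [ 0.364 -0.001  0.001] | step dp [-0.28  0.03 -0.07] rot [ 0.364 -0.001  0.001] q [-0.67 -0.19  2.17  0.    1.17 -1.04]
```

```bash
python3 -m creep '[{"grip":6.5,"dp":[0,0,-0.1],"rotation":[0.12,0,0]},{"grip":6.5,"dp":[0,0,-0.1],"rotation":[0.24,0,0]},{"grip":6.5,"dp":[0,0,-0.1],"rotation":[0.365,0,0]},{"grip":6.5,"dp":[2,0,-0.1],"rotation":[0.365,0,0]},{"grip":6.5,"dp":[4,0,-0.1],"rotation":[0.365,0,0]}]'; python3 -m creep '[{"grip":6.5,"dp":[2,0,0],"rotation":[0,0,0]},{"grip":6.5,"dp":[4,0,0],"rotation":[0,0,0]},{"grip":6.5,"dp":[5,0,0],"rotation":[0,0,0]},{"grip":6.5,"dp":[5,0,0],"rotation":[0,0,0]},{"grip":6.5,"dp":[5,0,0],"rotation":[0,0,0]}]'; python3 go.py .346 -.2415 .0532 0
```

```text
time: 30.78
tool_pos: [0.3469, -0.2431, 0.1583]
tcp_rot: [1.205, 1.209, -1.205]
wrist_force: [0.3, 0.0, -0.2]
width: 0.759
time: 31.2
tool_pos: [0.3449, -0.2418, 0.1075]
tcp_rot: [1.206, 1.214, -1.206]
wrist_force: [-0.1, -1.2, 0.2]
width: 0.762
t 31.20 pos [ 0.3449 -0.2418  0.1075] F [-0.1 -1.2  0.2] w 6.512
total dp [ 5.43  0.12 -0.02] rot [ 0.005 -0.001  0.002] | step dp [ 5.43  0.12 -0.02] rot [ 0.005 -0.001  0.002] q [-0.67 -0.09  2.26  0.    0.97 -0.68]
```

```bash
python3 -m creep '[{"grip":6.5,"dp":[1.5,0,0],"rotation":[0,0,0]},{"grip":6.5,"dp":[3,0,0],"rotation":[0,0,0]},{"grip":6.5,"dp":[4.5,0,0],"rotation":[0,0,0]},{"grip":6.5,"dp":[5.4,0,0],"rotation":[0,0,0]},{"grip":6.5,"dp":[5.4,0,0],"rotation":[0,0,0]}]'; python3 -m creep '[{"grip":6.5,"dp":[0,0,0],"rotation":[0,0,0]},{"grip":6.5,"dp":[0,0,0],"rotation":[0,0,0]}]'; python3 go.py .346 -.2415 .0532 0
```

```text
time: 31.62
tool_pos: [0.3445, -0.2416, 0.0534]
tcp_rot: [1.206, 1.213, -1.206]
wrist_force: [0.3, -0.6, -0.2]
width: 0.761
time: 31.78
tool_pos: [0.3457, -0.2426, 0.0553]
tcp_rot: [1.205, 1.21, -1.205]
wrist_force: [0.3, -0.4, 0.8]
width: 0.761
t 31.78 pos [ 0.3457 -0.2426  0.0553] F [ 0.3 -0.4  0.8] w 6.502
total dp [ 0.21  0.03 -0.11] rot [ 0.005  0.001 -0.001] | step dp [ 0.21  0.03 -0.11] rot [ 0.005  0.001 -0.001] q [-0.67 -0.01  2.3   0.    0.85 -0.68]
```

```bash
python3 -m creep '[{"grip":2.5,"dp":[0.1,0,0],"rotation":[0,0,0]},{"grip":2.5,"dp":[0.1,0,0],"rotation":[0,0,0]},{"grip":2.5,"dp":[0.1,0,0],"rotation":[0,0,0]},{"grip":2.5,"dp":[0.1,0,0],"rotation":[0,0,0]},{"grip":2.5,"dp":[0.1,0,0],"rotation":[0,0,0]}]' 30; python3 -m creep '[{"grip":2.5,"dp":[0,0,0],"rotation":[0,0,0]},{"grip":2.5,"dp":[0,0,0],"rotation":[0,0,0]}]'; python3 go.py .5138 .1755 .2 0; python3 -m creep '[{"grip":2.5,"dp":[-2,0,0],"rotation":[0,0,0]},{"grip":2.5,"dp":[-5,0,0],"rotation":[0,0,0]},{"grip":2.5,"dp":[-9,0,0],"rotation":[0,0,0]},{"grip":2.5,"dp":[-13,0,0],"rotation":[0,0,0]},{"grip":2.5,"dp":[-15,0.5,-1.5],"rotation":[0,0,0]}]'; python3 go.py .5138 .1755 .2 0
```

```text
time: 32.2
tool_pos: [0.3453, -0.2424, 0.0541]
tcp_rot: [1.205, 1.21, -1.205]
wrist_force: [-1.3, 0.2, 5.7]
width: 0.421
time: 32.37
tool_pos: [0.3454, -0.2424, 0.0541]
tcp_rot: [1.205, 1.21, -1.205]
wrist_force: [-1.2, 1.0, 6.5]
width: 0.422
t 32.37 pos [ 0.3454 -0.2424  0.0541] F [-1.2  1.   6.5] w 3.604
total dp [-14.61  17.07 -41.69] rot [ 0.005  0.001 -0.001] | step dp [ -6.17   7.21 -17.61] rot [ 0.005  0.001 -0.001] q [-0.67 -0.01  2.3  -0.    0.85 -0.68]
time: 32.78
tool_pos: [0.3514, -0.2296, 0.2084]
tcp_rot: [1.205, 1.202, -1.205]
wrist_force: [1.2, -0.6, -0.5]
width: 0.414
t 32.78 pos [ 0.3514 -0.2296  0.2084] F [ 1.2 -0.6 -0.5] w 3.537
total dp [  0.7   16.37 -40.46] rot [ 0.003  0.006 -0.006] | step dp [  0.32   7.5  -18.54] rot [ 0.003  0.006 -0.006] q [-0.64 -0.22  2.16 -0.    1.19 -0.64]
```

```bash
python3 -m creep '[{"grip":2.5,"dp":[0,1.5,-3.7],"rotation":[0,0,0]},{"grip":2.5,"dp":[0,3,-7.4],"rotation":[0,0,0]},{"grip":2.5,"dp":[0,4.5,-11.1],"rotation":[0,0,0]},{"grip":2.5,"dp":[0,6,-14.8],"rotation":[0,0,0]},{"grip":2.5,"dp":[0,7.5,-18.5],"rotation":[0,0,0]}]'; python3 -m creep '[{"grip":2.5,"dp":[0,1.5,-3.7],"rotation":[0,0,0]},{"grip":2.5,"dp":[0,3,-7.4],"rotation":[0,0,0]},{"grip":2.5,"dp":[0,4.5,-11.1],"rotation":[0,0,0]},{"grip":2.5,"dp":[0,6,-14.8],"rotation":[0,0,0]},{"grip":2.5,"dp":[0,7.5,-18.5],"rotation":[0,0,0]}]'; python3 go.py .5138 .1755 .2 0
```

```text
time: 33.2
tool_pos: [0.424, -0.0397, 0.2034]
tcp_rot: [1.206, 1.21, -1.205]
wrist_force: [0.4, -0.4, -1.5]
width: 0.42
time: 33.62
tool_pos: [0.498, 0.146, 0.2031]
tcp_rot: [1.205, 1.212, -1.205]
wrist_force: [1.3, -0.1, 0.2]
width: 0.42
t 33.62 pos [0.498  0.146  0.2031] F [ 1.3 -0.1  0.2] w 3.585
total dp [ 0.31  1.59 -2.94] rot [ 0.006  0.    -0.   ] | step dp [ 0.31  1.59 -2.94] rot [ 0.006  0.    -0.   ] q [ 0.24 -0.    1.98 -0.    1.16  0.23]
```

```bash
python3 -m creep '[{"grip":2.5,"dp":[0,1.6,-2.9],"rotation":[0,0,0]},{"grip":2.5,"dp":[2,1.6,-2.9],"rotation":[0,0,0]},{"grip":2.5,"dp":[5,1.6,-2.9],"rotation":[0,0,0]},{"grip":2.5,"dp":[8,1.6,-2.9],"rotation":[0,0,0]},{"grip":2.5,"dp":[10,1.6,-2.9],"rotation":[0,0,0]}]'; python3 -m creep '[{"grip":2.5,"dp":[0,0,0],"rotation":[0,0,0]},{"grip":2.5,"dp":[0,0,0],"rotation":[0,0,0]},{"grip":2.5,"dp":[0,0,0],"rotation":[0,0,0]}]'; python3 go.py .5138 .1755 .0601 0
```

```text
time: 34.03
tool_pos: [0.5121, 0.173, 0.1002]
tcp_rot: [1.203, 1.214, -1.208]
wrist_force: [-0.2, 0.5, -1.6]
width: 0.415
time: 34.28
tool_pos: [0.5147, 0.1732, 0.1044]
tcp_rot: [1.207, 1.211, -1.204]
wrist_force: [-0.7, -0.1, -0.6]
width: 0.416
t 34.28 pos [0.5147 0.1732 0.1044] F [-0.7 -0.1 -0.6] w 3.552
total dp [ 4.43 -0.1  -0.23] rot [ 0.005 -0.    -0.002] | step dp [ 4.43 -0.1  -0.23] rot [ 0.005 -0.    -0.002] q [0.28 0.15 2.02 0.   0.97 0.27]
```

```bash
python3 -m creep '[{"grip":2.5,"dp":[1,-0.1,-0.2],"rotation":[0,0,0]},{"grip":2.5,"dp":[2,-0.1,-0.2],"rotation":[0,0,0]},{"grip":2.5,"dp":[3,-0.1,-0.2],"rotation":[0,0,0]},{"grip":2.5,"dp":[3.8,-0.1,-0.2],"rotation":[0,0,0]},{"grip":2.5,"dp":[3.8,-0.1,-0.2],"rotation":[0,0,0]}]'; python3 -m creep '[{"grip":2.5,"dp":[0,0,0],"rotation":[0,0,0]},{"grip":2.5,"dp":[0,0,0],"rotation":[0,0,0]}]'; python3 go.py .5138 .1755 .0601 0
```

```text
time: 34.7
tool_pos: [0.5109, 0.1744, 0.0627]
tcp_rot: [1.203, 1.214, -1.209]
wrist_force: [-1.3, -0.7, -0.3]
width: 0.42
time: 34.87
tool_pos: [0.5128, 0.1749, 0.0651]
tcp_rot: [1.205, 1.212, -1.206]
wrist_force: [-1.1, 0.3, -0.1]
width: 0.419
t 34.87 pos [0.5128 0.1749 0.0651] F [-1.1  0.3 -0.1] w 3.574
total dp [ 0.5   0.1  -0.06] rot [0.005 0.    0.   ] | step dp [ 0.5   0.1  -0.06] rot [0.005 0.    0.   ] q [ 0.28  0.2   2.05 -0.    0.9   0.28]
```

```bash
python3 -m creep '[{"grip":2.5,"dp":[0.2,0,0],"rotation":[0,0,0]},{"grip":2.5,"dp":[0.4,0,0],"rotation":[0,0,0]},{"grip":2.5,"dp":[0.5,0,0],"rotation":[0,0,0]},{"grip":2.5,"dp":[0.5,0,0],"rotation":[0,0,0]},{"grip":2.5,"dp":[0.5,0,0],"rotation":[0,0,0]}]'; python3 go.py .5138 .1755 .0601 0;  python3 -m creep '[{"grip":7,"dp":[0,0,0],"rotation":[0,0,0]},{"grip":7,"dp":[0,0,0],"rotation":[0,0,0]},{"grip":7,"dp":[0,0,0],"rotation":[0,0,0]},{"grip":7,"dp":[0,0,0],"rotation":[0,0,0]},{"grip":7,"dp":[0,0,0],"rotation":[0,0,0]}]'; python3 -m creep '[{"grip":7,"dp":[-2,0,0],"rotation":[0,0,0]},{"grip":7,"dp":[-4,0,0],"rotation":[0,0,0]},{"grip":7,"dp":[-7,0,0],"rotation":[0,0,0]},{"grip":7,"dp":[-11,0,0],"rotation":[0,0,0]},{"grip":7,"dp":[-15,0,0],"rotation":[0,0,0]}]'; python3 go.py .4325 -.278 .2 0
```

```text
time: 35.28
tool_pos: [0.5128, 0.175, 0.0602]
tcp_rot: [1.206, 1.211, -1.205]
wrist_force: [0.3, 0.8, -0.8]
width: 0.421
t 35.28 pos [0.5128 0.175  0.0602] F [ 0.3  0.8 -0.8] w 3.599
total dp [ 0.01  0.1  -0.05] rot [ 0.005 -0.    -0.   ] | step dp [ 0.01  0.1  -0.05] rot [ 0.005 -0.    -0.   ] q [0.28 0.2  2.05 0.   0.89 0.28]
time: 35.7
tool_pos: [0.5128, 0.1749, 0.0602]
tcp_rot: [1.206, 1.211, -1.205]
wrist_force: [0.6, -0.4, -0.2]
width: 0.824
time: 36.12
tool_pos: [0.5116, 0.1746, 0.2105]
tcp_rot: [1.204, 1.213, -1.208]
wrist_force: [1.3, 0.1, 0.1]
width: 0.819
t 36.12 pos [0.5116 0.1746 0.2105] F [1.3 0.1 0.1] w 6.993
total dp [ 1.11 -8.13 45.22] rot [0.005 0.001 0.003] | step dp [ 0.48 -3.54 19.68] rot [0.005 0.001 0.003] q [0.28 0.04 1.93 0.   1.18 0.28]
```

```bash
python3 -m creep '[{"grip":7,"dp":[0,-0.7,4],"rotation":[0,0,0]},{"grip":7,"dp":[0,-1.4,8],"rotation":[0,0,0]},{"grip":7,"dp":[0,-2.1,12],"rotation":[0,0,0]},{"grip":7,"dp":[0,-2.8,16],"rotation":[0,0,0]},{"grip":7,"dp":[0,-3.6,20],"rotation":[0,0,0]}]'; python3 -m creep '[{"grip":7,"dp":[0,-0.7,4],"rotation":[0,0,0]},{"grip":7,"dp":[0,-1.4,8],"rotation":[0,0,0]},{"grip":7,"dp":[0,-2.1,12],"rotation":[0,0,0]},{"grip":7,"dp":[0,-2.8,16],"rotation":[0,0,0]},{"grip":7,"dp":[0,-3.6,20],"rotation":[0,0,0]}]'; python3 go.py .4325 -.278 .2 0
python3 - <<'E'
from h import *
p,d=bot.read_camera("scene"); cv2.imwrite("pics/sc8.png",cv2.resize(p[180:420,200:520,::-1],None,fx=2.4,fy=2.4))
E
```

```text
time: 36.53
tool_pos: [0.4773, -0.0267, 0.2105]
tcp_rot: [1.205, 1.211, -1.204]
wrist_force: [1.0, -0.4, -0.5]
width: 0.818
time: 36.95
tool_pos: [0.4421, -0.2273, 0.2104]
tcp_rot: [1.206, 1.211, -1.205]
wrist_force: [0.7, 0.2, -0.1]
width: 0.822
t 36.95 pos [ 0.4421 -0.2273  0.2104] F [ 0.7  0.2 -0.1] w 7.023
total dp [ 1.04 -0.98  5.07] rot [ 0.005  0.    -0.001] | step dp [ 1.04 -0.98  5.07] rot [ 0.005  0.    -0.001] q [-0.53 -0.05  2.02  0.    1.18 -0.53]
```

View pics/sc8.png

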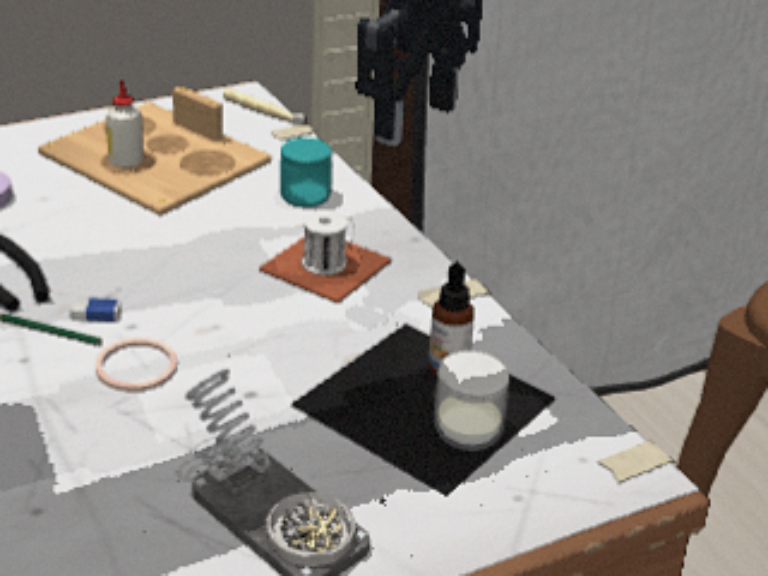

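```bash
python3 -m creep '[{"grip":7,"dp":[0,-0.8,4],"rotation":[0,0,0]},{"grip":7,"dp":[1,-0.8,4.9],"rotation":[0,0,0]},{"grip":7,"dp":[4,-0.8,4.9],"rotation":[0,0,0]},{"grip":7,"dp":[7,-0.8,4.9],"rotation":[0,0,0]},{"grip":7,"dp":[9,-0.8,4.9],"rotation":[0,0,0]}]'; python3 -m creep '[{"grip":7,"dp":[0.5,0,0],"rotation":[0,0,0]},{"grip":7,"dp":[0.5,0,0],"rotation":[0,0,0]},{"grip":7,"dp":[0.5,0,0],"rotation":[0,0,0]}]'; python3 go.py .4325 -.278 .0567 0
```

```text
time: 37.42
tool_pos: [0.4338, -0.2738, 0.1176]
tcp_rot: [1.207, 1.214, -1.207]
wrist_force: [-0.8, 0.8, -0.9]
width: 0.818
time: 37.67
tool_pos: [0.4355, -0.2744, 0.1157]
tcp_rot: [1.205, 1.211, -1.205]
wrist_force: [-0.5, 0.2, 0.1]
width: 0.822
t 37.67 pos [ 0.4355 -0.2744  0.1157] F [-0.5  0.2  0.1] w 7.023
total dp [ 5.9  -0.3   0.36] rot [ 0.005  0.    -0.   ] | step dp [ 5.9  -0.3   0.36] rot [ 0.005  0.    -0.   ] q [-0.61  0.08  2.07  0.    0.99 -0.62]
```

```bash
python3 -m creep '[{"grip":7,"dp":[1,-0.3,0.3],"rotation":[0,0,0]},{"grip":7,"dp":[2.5,-0.3,0.3],"rotation":[0,0,0]},{"grip":7,"dp":[4,-0.3,0.3],"rotation":[0,0,0]},{"grip":7,"dp":[5.5,-0.3,0.3],"rotation":[0,0,0]},{"grip":7,"dp":[5.8,-0.3,0.3],"rotation":[0,0,0]}]'; python3 -m creep '[{"grip":7,"dp":[0,0,0],"rotation":[0,0,0]},{"grip":7,"dp":[0,0,0],"rotation":[0,0,0]}]'; python3 go.py .4325 -.278 .0567 0
```

```text
time: 38.08
tool_pos: [0.4313, -0.2771, 0.056]
tcp_rot: [1.205, 1.213, -1.206]
wrist_force: [0.8, 0.7, 0.0]
width: 0.817
time: 38.25
tool_pos: [0.4327, -0.278, 0.0581]
tcp_rot: [1.205, 1.21, -1.205]
wrist_force: [0.3, 0.2, 1.1]
width: 0.818
t 38.25 pos [ 0.4327 -0.278   0.0581] F [0.3 0.2 1.1] w 6.984
total dp [ 0.14 -0.02  0.  ] rot [ 0.005  0.001 -0.001] | step dp [ 0.14 -0.02  0.  ] rot [ 0.005  0.001 -0.001] q [-0.62  0.16  2.11 -0.    0.87 -0.62]
```

```bash
python3 -m creep '[{"grip":2,"dp":[0,0,0],"rotation":[0,0,0]},{"grip":2,"dp":[0,0,0],"rotation":[0,0,0]},{"grip":2,"dp":[0,0,0],"rotation":[0,0,0]},{"grip":2,"dp":[0,0,0],"rotation":[0,0,0]},{"grip":2,"dp":[0,0,0],"rotation":[0,0,0]}]' 30; python3 -m creep '[{"grip":2,"dp":[0,0,0],"rotation":[0,0,0]},{"grip":2,"dp":[0,0,0],"rotation":[0,0,0]}]'; python3 go.py .573 .2345 .2 0; python3 -m creep '[{"grip":2,"dp":[-2,0,0],"rotation":[0,0,0]},{"grip":2,"dp":[-5,0,0],"rotation":[0,0,0]},{"grip":2,"dp":[-9,0,0],"rotation":[0,0,0]},{"grip":2,"dp":[-13,0,0],"rotation":[0,0,0]},{"grip":2,"dp":[-15,0.5,-1.5],"rotation":[0,0,0]}]'; python3 go.py .573 .2345 .2 0
```

```text
time: 38.67
tool_pos: [0.4326, -0.278, 0.0582]
tcp_rot: [1.205, 1.21, -1.205]
wrist_force: [-1.3, 0.2, 6.9]
width: 0.362
time: 38.83
tool_pos: [0.4326, -0.278, 0.0583]
tcp_rot: [1.205, 1.21, -1.205]
wrist_force: [-2.1, 0.3, 6.2]
width: 0.366
t 38.83 pos [ 0.4326 -0.278   0.0583] F [-2.1  0.3  6.2] w 3.123
total dp [-14.21  14.32 -51.17] rot [ 0.005  0.001 -0.001] | step dp [ -5.17   5.21 -18.61] rot [ 0.005  0.001 -0.001] q [-0.62  0.16  2.11 -0.    0.87 -0.62]
time: 39.25
tool_pos: [0.4385, -0.2652, 0.2124]
tcp_rot: [1.206, 1.203, -1.205]
wrist_force: [1.4, -0.3, 0.7]
width: 0.368
t 39.25 pos [ 0.4385 -0.2652  0.2124] F [ 1.4 -0.3  0.7] w 3.141
total dp [  1.05  13.61 -49.93] rot [ 0.003  0.005 -0.006] | step dp [  0.41   5.26 -19.29] rot [ 0.003  0.005 -0.006] q [-0.59 -0.03  1.99 -0.    1.17 -0.59]
```

```bash
python3 -m creep '[{"grip":2,"dp":[0,1.1,-4],"rotation":[0,0,0]},{"grip":2,"dp":[0,2.2,-8],"rotation":[0,0,0]},{"grip":2,"dp":[0,3.3,-12],"rotation":[0,0,0]},{"grip":2,"dp":[0,4.4,-16],"rotation":[0,0,0]},{"grip":2,"dp":[0,5.4,-20],"rotation":[0,0,0]}]'; python3 -m creep '[{"grip":2,"dp":[0,1.1,-4],"rotation":[0,0,0]},{"grip":2,"dp":[0,2.2,-8],"rotation":[0,0,0]},{"grip":2,"dp":[0,3.3,-12],"rotation":[0,0,0]},{"grip":2,"dp":[0,4.4,-16],"rotation":[0,0,0]},{"grip":2,"dp":[0,5.4,-20],"rotation":[0,0,0]}]'; python3 go.py .573 .2345 .2 0
```

```text
time: 39.67
tool_pos: [0.4899, -0.0603, 0.2072]
tcp_rot: [1.206, 1.211, -1.206]
wrist_force: [0.9, 1.0, -1.0]
width: 0.365
time: 40.08
tool_pos: [0.5429, 0.1403, 0.2069]
tcp_rot: [1.205, 1.212, -1.205]
wrist_force: [0.6, -0.4, -1.0]
width: 0.369
t 40.08 pos [0.5429 0.1403 0.2069] F [ 0.6 -0.4 -1. ] w 3.153
total dp [ 0.69  3.06 -9.41] rot [0.005 0.    0.   ] | step dp [ 0.69  3.06 -9.41] rot [0.005 0.    0.   ] q [ 0.21  0.08  1.89 -0.    1.17  0.2 ]
```

```bash
python3 -m creep '[{"grip":2,"dp":[0,1.3,-4],"rotation":[0,0,0]},{"grip":2,"dp":[0,2.6,-8],"rotation":[0,0,0]},{"grip":2,"dp":[1,3,-9.4],"rotation":[0,0,0]},{"grip":2,"dp":[4,3,-9.4],"rotation":[0,0,0]},{"grip":2,"dp":[7,3,-9.4],"rotation":[0,0,0]}]'; python3 -m creep '[{"grip":2,"dp":[2,0,0],"rotation":[0,0,0]},{"grip":2,"dp":[3,0,0],"rotation":[0,0,0]},{"grip":2,"dp":[3,0,0],"rotation":[0,0,0]},{"grip":2,"dp":[3,0,0],"rotation":[0,0,0]}]'; python3 go.py .573 .2345 .0643 0
```

```text
time: 40.5
tool_pos: [0.574, 0.2344, 0.1378]
tcp_rot: [1.207, 1.211, -1.2]
wrist_force: [-0.3, -0.9, -1.9]
width: 0.363
time: 40.83
tool_pos: [0.5722, 0.2319, 0.1068]
tcp_rot: [1.205, 1.212, -1.207]
wrist_force: [0.8, 1.0, -0.7]
width: 0.363
t 40.83 pos [0.5722 0.2319 0.1068] F [ 0.8  1.  -0.7] w 3.102
total dp [ 4.25  0.08 -0.26] rot [0.005 0.    0.001] | step dp [ 4.25  0.08 -0.26] rot [0.005 0.    0.001] q [ 0.34  0.28  1.86 -0.    1.01  0.34]
```

```bash
python3 -m creep '[{"grip":2,"dp":[1,0,-0.2],"rotation":[0,0,0]},{"grip":2,"dp":[2,0,-0.2],"rotation":[0,0,0]},{"grip":2,"dp":[3,0,-0.2],"rotation":[0,0,0]},{"grip":2,"dp":[3.7,0,-0.2],"rotation":[0,0,0]},{"grip":2,"dp":[3.7,0,-0.2],"rotation":[0,0,0]}]'; python3 -m creep '[{"grip":2,"dp":[0,0,0],"rotation":[0,0,0]},{"grip":2,"dp":[0,0,0],"rotation":[0,0,0]}]'; python3 go.py .573 .2345 .0643 0
```

```text
time: 41.25
tool_pos: [0.5709, 0.2336, 0.0679]
tcp_rot: [1.203, 1.213, -1.209]
wrist_force: [-1.0, 0.1, -1.1]
width: 0.371
time: 41.42
tool_pos: [0.5726, 0.2343, 0.0702]
tcp_rot: [1.206, 1.211, -1.205]
wrist_force: [0.8, -0.7, -1.4]
width: 0.364
t 41.42 pos [0.5726 0.2343 0.0702] F [ 0.8 -0.7 -1.4] w 3.111
total dp [ 0.59  0.04 -0.02] rot [ 0.005 -0.    -0.   ] | step dp [ 0.59  0.04 -0.02] rot [ 0.005 -0.    -0.   ] q [ 0.35  0.32  1.88 -0.    0.94  0.34]
```

```bash
python3 -m creep '[{"grip":2,"dp":[0.2,0,0],"rotation":[0,0,0]},{"grip":2,"dp":[0.4,0,0],"rotation":[0,0,0]},{"grip":2,"dp":[0.6,0,0],"rotation":[0,0,0]},{"grip":2,"dp":[0.6,0,0],"rotation":[0,0,0]},{"grip":2,"dp":[0.6,0,0],"rotation":[0,0,0]}]'; python3 go.py .573 .2345 .0643 0;  python3 -m creep '[{"grip":7,"dp":[0,0,0],"rotation":[0,0,0]},{"grip":7,"dp":[0,0,0],"rotation":[0,0,0]},{"grip":7,"dp":[0,0,0],"rotation":[0,0,0]},{"grip":7,"dp":[0,0,0],"rotation":[0,0,0]},{"grip":7,"dp":[0,0,0],"rotation":[0,0,0]}]'; python3 -m creep '[{"grip":7,"dp":[-2,0,0],"rotation":[0,0,0]},{"grip":7,"dp":[-4,0,0],"rotation":[0,0,0]},{"grip":7,"dp":[-7,0,0],"rotation":[0,0,0]},{"grip":7,"dp":[-11,0,0],"rotation":[0,0,0]},{"grip":7,"dp":[-15,0,0],"rotation":[0,0,0]}]'; python3 go.py .372 -.332 .2 0
```

```text
time: 41.83
tool_pos: [0.5728, 0.2344, 0.0644]
tcp_rot: [1.206, 1.211, -1.205]
wrist_force: [0.3, -0.2, 0.5]
width: 0.368
t 41.83 pos [0.5728 0.2344 0.0644] F [ 0.3 -0.2  0.5] w 3.140
total dp [ 0.01  0.02 -0.01] rot [ 0.005 -0.    -0.001] | step dp [ 0.01  0.02 -0.01] rot [ 0.005 -0.    -0.001] q [ 0.35  0.33  1.88 -0.    0.93  0.34]
time: 42.25
tool_pos: [0.5724, 0.2342, 0.0641]
tcp_rot: [1.206, 1.212, -1.206]
wrist_force: [-0.4, -0.4, 0.6]
width: 0.818
time: 42.67
tool_pos: [0.5713, 0.2339, 0.2143]
tcp_rot: [1.203, 1.213, -1.208]
wrist_force: [1.2, 0.9, 0.0]
width: 0.823
t 42.67 pos [0.5713 0.2339 0.2143] F [1.2 0.9 0. ] w 7.026
total dp [  1.54 -20.21  56.48] rot [0.005 0.001 0.003] | step dp [ 0.51 -6.74 18.82] rot [0.005 0.001 0.003] q [0.35 0.18 1.76 0.   1.2  0.34]
```

```bash
python3 -m creep '[{"grip":8.5,"dp":[0,-1.3,3.9],"rotation":[0,0,0]},{"grip":8.5,"dp":[0,-2.6,7.8],"rotation":[0,0,0]},{"grip":8.5,"dp":[0,-3.9,11.7],"rotation":[0,0,0]},{"grip":8.5,"dp":[0,-5.2,15.6],"rotation":[0,0,0]},{"grip":8.5,"dp":[0,-6.7,18.8],"rotation":[0,0,0]}]'; python3 -m creep '[{"grip":8.5,"dp":[0,-1.3,3.9],"rotation":[0,0,0]},{"grip":8.5,"dp":[0,-2.6,7.8],"rotation":[0,0,0]},{"grip":8.5,"dp":[0,-3.9,11.7],"rotation":[0,0,0]},{"grip":8.5,"dp":[0,-5.2,15.6],"rotation":[0,0,0]},{"grip":8.5,"dp":[0,-6.7,18.8],"rotation":[0,0,0]}]';  python3 -m creep '[{"grip":8.5,"dp":[0,-1.3,3.9],"rotation":[0,0,0]},{"grip":8.5,"dp":[0,-2.6,7.8],"rotation":[0,0,0]},{"grip":8.5,"dp":[0,-3.9,11.7],"rotation":[0,0,0]},{"grip":8.5,"dp":[0,-5.2,15.6],"rotation":[0,0,0]},{"grip":8.5,"dp":[0,-6.6,18.6],"rotation":[0,0,0]}]'; python3 -m creep '[{"grip":8.5,"dp":[2,0,0],"rotation":[0,0,0]},{"grip":8.5,"dp":[5,0,0],"rotation":[0,0,0]},{"grip":8.5,"dp":[8,0,0],"rotation":[0,0,0]},{"grip":8.5,"dp":[8,0,0],"rotation":[0,0,0]},{"grip":8.5,"dp":[8,0,0],"rotation":[0,0,0]}]'; python3 go.py .372 -.332 .0365 0
```

```text
time: 43.08
tool_pos: [0.5057, 0.0439, 0.2144]
tcp_rot: [1.205, 1.211, -1.205]
wrist_force: [0.8, -0.4, -0.0]
width: 0.999
time: 43.5
tool_pos: [0.4396, -0.1447, 0.2145]
tcp_rot: [1.206, 1.21, -1.205]
wrist_force: [0.1, 0.4, 1.0]
width: 0.992
time: 43.92
tool_pos: [0.3743, -0.3315, 0.2146]
tcp_rot: [1.206, 1.209, -1.206]
wrist_force: [0.8, -0.3, 0.3]
width: 0.998
time: 44.33
tool_pos: [0.3738, -0.3275, 0.1326]
tcp_rot: [1.207, 1.217, -1.207]
wrist_force: [0.1, 0.3, 0.3]
width: 0.996
t 44.33 pos [ 0.3738 -0.3275  0.1326] F [0.1 0.3 0.3] w 8.510
total dp [ 9.61 -0.15  0.48] rot [ 0.005 -0.003  0.004] | step dp [ 9.61 -0.15  0.48] rot [ 0.005 -0.003  0.004] q [-0.77  0.03  2.09  0.    1.03 -0.77]
```

```bash
python3 -m creep '[{"grip":8.5,"dp":[1,-0.1,0.3],"rotation":[0,0,0]},{"grip":8.5,"dp":[3,-0.1,0.3],"rotation":[0,0,0]},{"grip":8.5,"dp":[5,-0.1,0.3],"rotation":[0,0,0]},{"grip":8.5,"dp":[7,-0.1,0.3],"rotation":[0,0,0]},{"grip":8.5,"dp":[7.5,-0.1,0.3],"rotation":[0,0,0]}]'; python3 -m creep '[{"grip":8.5,"dp":[0,0,0],"rotation":[0,0,0]},{"grip":8.5,"dp":[0,0,0],"rotation":[0,0,0]}]'; python3 go.py .372 -.332 .0365 0
```

```text
time: 44.75
tool_pos: [0.374, -0.3313, 0.0581]
tcp_rot: [1.205, 1.213, -1.205]
wrist_force: [-1.0, 0.8, 0.4]
width: 0.996
time: 44.92
tool_pos: [0.3753, -0.3325, 0.0605]
tcp_rot: [1.205, 1.21, -1.205]
wrist_force: [-0.4, -1.0, 0.2]
width: 0.993
t 44.92 pos [ 0.3753 -0.3325  0.0605] F [-0.4 -1.   0.2] w 8.477
total dp [ 2.4  -0.33 -0.06] rot [ 0.005  0.001 -0.001] | step dp [ 2.4  -0.33 -0.06] rot [ 0.005  0.001 -0.001] q [-0.77  0.13  2.14 -0.    0.87 -0.78]
```

```bash
python3 -m creep '[{"grip":8.5,"dp":[1,-0.3,0],"rotation":[0,0,0]},{"grip":8.5,"dp":[2.2,-0.3,0],"rotation":[0,0,0]},{"grip":8.5,"dp":[2.2,-0.3,0],"rotation":[0,0,0]},{"grip":8.5,"dp":[2.2,-0.3,0],"rotation":[0,0,0]},{"grip":4.5,"dp":[2.2,-0.3,0],"rotation":[0,0,0]}]' 40; python3 -m creep '[{"grip":4.5,"dp":[0,0,0],"rotation":[0,0,0]},{"grip":4.5,"dp":[0,0,0],"rotation":[0,0,0]},{"grip":4.5,"dp":[0,0,0],"rotation":[0,0,0]},{"grip":4.5,"dp":[0,0,0],"rotation":[0,0,0]},{"grip":4.5,"dp":[0,0,0],"rotation":[0,0,0]}]'; python3 go.py .5655 .1088 .2 0; python3 -m creep '[{"grip":4.5,"dp":[-1,0,0],"rotation":[0,0,0]},{"grip":4.5,"dp":[-5,0,0],"rotation":[0,0,0]},{"grip":4.5,"dp":[-9,0,0],"rotation":[0,0,0]},{"grip":4.5,"dp":[-13,0,0],"rotation":[0,0,0]},{"grip":4.5,"dp":[-16,0.8,-2],"rotation":[0,0,0]}]'; python3 go.py .5655 .1088 .2 0
```

```text
time: 45.33
tool_pos: [0.3717, -0.3323, 0.0379]
tcp_rot: [1.205, 1.21, -1.205]
wrist_force: [0.7, -0.2, 0.7]
width: 0.883
time: 45.75
tool_pos: [0.3721, -0.3325, 0.0383]
tcp_rot: [1.205, 1.209, -1.205]
wrist_force: [-0.7, 0.9, 6.2]
width: 0.612
t 45.75 pos [ 0.3721 -0.3325  0.0383] F [-0.7  0.9  6.2] w 5.224
total dp [-16.2   19.58 -44.01] rot [ 0.005  0.001 -0.002] | step dp [ -6.38   7.71 -17.32] rot [ 0.005  0.001 -0.002] q [-0.78  0.16  2.15  0.    0.82 -0.78]
time: 46.17
tool_pos: [0.3792, -0.3144, 0.2011]
tcp_rot: [1.205, 1.206, -1.208]
wrist_force: [2.0, -1.4, -0.1]
width: 0.603
t 46.17 pos [ 0.3792 -0.3144  0.2011] F [ 2.  -1.4 -0.1] w 5.153
total dp [-3.000e-02  1.875e+01 -4.226e+01] rot [ 0.003  0.004 -0.002] | step dp [-1.000e-02  8.110e+00 -1.828e+01] rot [ 0.003  0.004 -0.002] q [-0.74 -0.05  2.04 -0.    1.15 -0.74]
```

```bash
python3 -m creep '[{"grip":4.5,"dp":[0,1.6,-3.7],"rotation":[0,0,0]},{"grip":4.5,"dp":[0,3.2,-7.4],"rotation":[0,0,0]},{"grip":4.5,"dp":[0,4.8,-11.1],"rotation":[0,0,0]},{"grip":4.5,"dp":[0,6.4,-14.8],"rotation":[0,0,0]},{"grip":4.5,"dp":[0,8.1,-18.3],"rotation":[0,0,0]}]'; python3 -m creep '[{"grip":4.5,"dp":[0,1.6,-3.7],"rotation":[0,0,0]},{"grip":4.5,"dp":[0,3.2,-7.4],"rotation":[0,0,0]},{"grip":4.5,"dp":[0,4.8,-11.1],"rotation":[0,0,0]},{"grip":4.5,"dp":[0,6.4,-14.8],"rotation":[0,0,0]},{"grip":4.5,"dp":[0,8.1,-18.3],"rotation":[0,0,0]}]'; python3 go.py .5655 .1088 .2 0
```

```text
time: 46.58
tool_pos: [0.4589, -0.1263, 0.1975]
tcp_rot: [1.206, 1.211, -1.206]
wrist_force: [0.9, -0.0, -1.0]
width: 0.602
time: 47.0
tool_pos: [0.539, 0.0573, 0.1973]
tcp_rot: [1.205, 1.212, -1.206]
wrist_force: [0.1, -0.7, -0.7]
width: 0.607
t 47.00 pos [0.539  0.0573 0.1973] F [ 0.1 -0.7 -0.7] w 5.183
total dp [-0.27  2.68 -5.14] rot [0.006 0.    0.001] | step dp [-0.27  2.68 -5.14] rot [0.006 0.    0.001] q [ 0.06  0.05  1.94 -0.    1.15  0.05]
```

```bash
python3 -m creep '[{"grip":4.5,"dp":[0,1.5,-3],"rotation":[0,0,0]},{"grip":4.5,"dp":[0,2.7,-5.1],"rotation":[0,0,0]},{"grip":4.5,"dp":[2,2.7,-5.1],"rotation":[0,0,0]},{"grip":4.5,"dp":[4,2.7,-5.1],"rotation":[0,0,0]},{"grip":4.5,"dp":[6,2.7,-5.1],"rotation":[0,0,0]}]'; python3 -m creep '[{"grip":4.5,"dp":[2,0,0],"rotation":[0,0,0]},{"grip":4.5,"dp":[4,0,0],"rotation":[0,0,0]},{"grip":4.5,"dp":[5,0,0],"rotation":[0,0,0]},{"grip":4.5,"dp":[5,0,0],"rotation":[0,0,0]},{"grip":4.5,"dp":[5,0,0],"rotation":[0,0,0]}]'; python3 go.py .5655 .1088 .0443 0
```

```text
time: 47.42
tool_pos: [0.5661, 0.1071, 0.1369]
tcp_rot: [1.204, 1.212, -1.204]
wrist_force: [0.5, 0.4, -2.0]
width: 0.602
time: 47.83
tool_pos: [0.5656, 0.1061, 0.0869]
tcp_rot: [1.205, 1.213, -1.207]
wrist_force: [0.4, -0.2, -1.4]
width: 0.605
t 47.83 pos [0.5656 0.1061 0.0869] F [ 0.4 -0.2 -1.4] w 5.170
total dp [ 4.26  0.   -0.27] rot [0.005 0.    0.002] | step dp [ 4.26  0.   -0.27] rot [0.005 0.    0.002] q [ 0.14  0.23  1.96 -0.    0.95  0.14]
```

```bash
python3 -m creep '[{"grip":4.5,"dp":[1,0,-0.2],"rotation":[0,0,0]},{"grip":4.5,"dp":[2,0,-0.2],"rotation":[0,0,0]},{"grip":4.5,"dp":[3,0,-0.2],"rotation":[0,0,0]},{"grip":4.5,"dp":[3.7,0,-0.2],"rotation":[0,0,0]},{"grip":4.5,"dp":[3.7,0,-0.2],"rotation":[0,0,0]}]'; python3 -m creep '[{"grip":4.5,"dp":[0,0,0],"rotation":[0,0,0]},{"grip":4.5,"dp":[0,0,0],"rotation":[0,0,0]}]'; python3 go.py .5655 .1088 .0443 0
```

```text
time: 48.25
tool_pos: [0.5642, 0.108, 0.0478]
tcp_rot: [1.203, 1.214, -1.209]
wrist_force: [-0.2, -0.2, -2.8]
width: 0.603
time: 48.42
tool_pos: [0.5662, 0.1082, 0.0502]
tcp_rot: [1.206, 1.212, -1.206]
wrist_force: [0.4, -0.4, -1.4]
width: 0.606
t 48.42 pos [0.5662 0.1082 0.0502] F [ 0.4 -0.4 -1.4] w 5.174
total dp [ 0.59 -0.07 -0.06] rot [ 0.005  0.    -0.   ] | step dp [ 0.59 -0.07 -0.06] rot [ 0.005  0.    -0.   ] q [ 0.15  0.28  1.98 -0.    0.88  0.14]
```

```bash
python3 -m creep '[{"grip":4.5,"dp":[0.2,0,0],"rotation":[0,0,0]},{"grip":4.5,"dp":[0.4,0,0],"rotation":[0,0,0]},{"grip":4.5,"dp":[0.6,0,0],"rotation":[0,0,0]},{"grip":4.5,"dp":[0.6,0,0],"rotation":[0,0,0]},{"grip":4.5,"dp":[0.6,0,0],"rotation":[0,0,0]}]'; python3 go.py .5655 .1088 .0443 0;  python3 -m creep '[{"grip":8.5,"dp":[0,0,0],"rotation":[0,0,0]},{"grip":8.5,"dp":[0,0,0],"rotation":[0,0,0]},{"grip":8.5,"dp":[0,0,0],"rotation":[0,0,0]},{"grip":8.5,"dp":[0,0,0],"rotation":[0,0,0]},{"grip":8.5,"dp":[0,0,0],"rotation":[0,0,0]}]'; python3 -m creep '[{"grip":8.5,"dp":[-2,0,0],"rotation":[0,0,0]},{"grip":8.5,"dp":[-4,0,0],"rotation":[0,0,0]},{"grip":8.5,"dp":[-7,0,0],"rotation":[0,0,0]},{"grip":8.5,"dp":[-11,0,0],"rotation":[0,0,0]},{"grip":8.5,"dp":[-15,0,0],"rotation":[0,0,0]}]';python3 -m creep '[{"grip":8.5,"dp":[-3,0,0],"rotation":[0,0,0]},{"grip":8.5,"dp":[-6,0,-2],"rotation":[0,0,0]},{"grip":8.5,"dp":[-9,0,-6],"rotation":[0,0,0]},{"grip":8.5,"dp":[-10,-1,-10],"rotation":[0,0,0]},{"grip":8.5,"dp":[-10,-2,-11],"rotation":[0,0,0]}]'; python3 -m creep '[{"grip":8.5,"dp":[0,0,0],"rotation":[0,0,0]},{"grip":8.5,"dp":[0,0,0],"rotation":[0,0,0]},{"grip":8.5,"dp":[0,0,0],"rotation":[0,0,0]}]'
python3 - <<'E'
from h import *
import pickle
C=cam("wrist");p,d=bot.read_camera("wrist"); cv2.imwrite("pics/w9.png",p[:,:,::-1]); pickle.dump((C,d),open("pics/w9.pkl","wb"))
p,d=bot.read_camera("side"); cv2.imwrite("pics/s9.png",cv2.resize(p[190:410,140:400,::-1],None,fx=2.7,fy=2.7))
p,d=bot.read_camera("scene"); cv2.imwrite("pics/sc9.png",cv2.resize(p[180:420,200:520,::-1],None,fx=2.4,fy=2.4))
E
```

```text
time: 48.83
tool_pos: [0.5665, 0.1083, 0.0445]
tcp_rot: [1.206, 1.211, -1.205]
wrist_force: [0.7, 0.6, 0.4]
width: 0.603
t 48.83 pos [0.5665 0.1083 0.0445] F [0.7 0.6 0.4] w 5.150
total dp [ 0.02 -0.1  -0.05] rot [ 0.005 -0.    -0.001] | step dp [ 0.02 -0.1  -0.05] rot [ 0.005 -0.    -0.001] q [0.15 0.28 1.99 0.   0.87 0.14]
time: 49.25
tool_pos: [0.5661, 0.1082, 0.0442]
tcp_rot: [1.206, 1.212, -1.205]
wrist_force: [0.3, -0.3, -0.5]
width: 0.996
time: 49.67
tool_pos: [0.5649, 0.108, 0.1944]
tcp_rot: [1.204, 1.213, -1.208]
wrist_force: [0.6, 0.7, 0.9]
width: 0.993
time: 50.08
tool_pos: [0.5474, 0.2219, 0.2988]
tcp_rot: [1.212, 1.21, -1.198]
wrist_force: [0.6, 0.1, -0.4]
width: 0.992
time: 50.33
tool_pos: [0.5453, 0.2176, 0.2935]
tcp_rot: [1.204, 1.212, -1.206]
wrist_force: [0.1, -0.1, 0.0]
width: 0.996
```

View pics/w9.png

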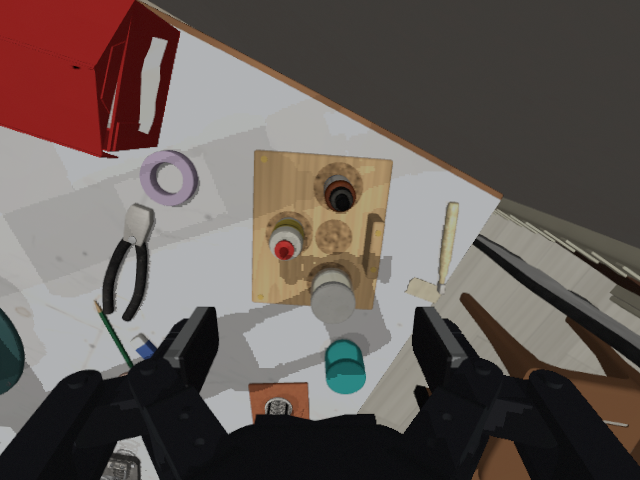

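View pics/s9.png

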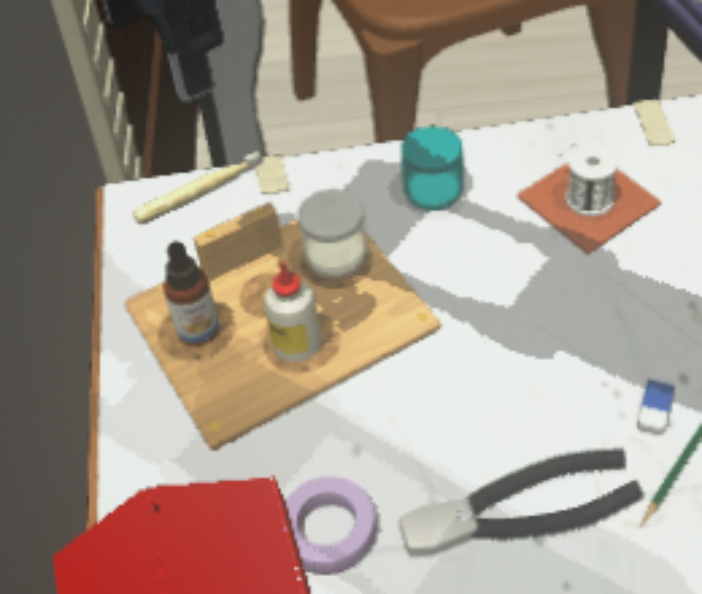

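View pics/sc9.png

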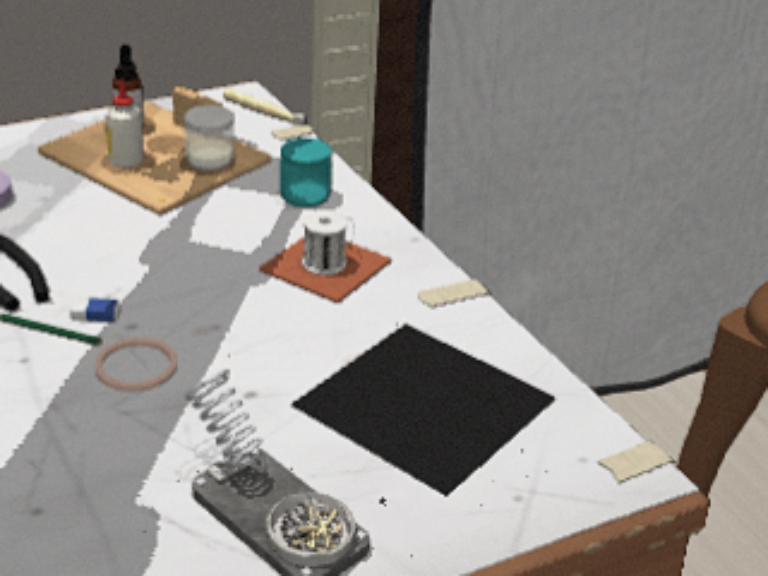

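```bash
python3 - <<'E'
from h import *
import pickle
def meas(C,d,nm):
    P=cloud(C,d); z=P[...,2]
    for n,b,lo,hi in (("jar",(255,335,300,362),.061,.075),("drop",(170,215,320,362),.105,.12),("flux",(225,272,262,310),.098,.12)):
        m=np.zeros(z.shape,bool); m[b[0]:b[1],b[2]:b[3]]=1; m&=(z>lo)&(z<hi); print(nm,n,"tip",m.sum(),np.median(P[m],0).round(4))
    for n,b in (("drop",(150,215,310,365)),("flux",(210,272,262,312)),("jar",(250,335,300,362))):
        q=P[b[0]:b[1],b[2]:b[3]].reshape(-1,3)
        for lo in (.03,.05,.065,.08):
            s=q[(q[:,2]>lo)&(q[:,2]<lo+.015)]
            if len(s)>5: a=np.percentile(s[:,:2],[2,98],axis=0); print(nm,n,lo,"x",a[:,0].round(4),a[:,0].mean().round(4),"y",a[:,1].round(4))
C=pickle.load(open("pics/w1.pkl","rb")); meas(C,np.load("pics/w1_d.npy"),"before")
C,d=pickle.load(open("pics/w9.pkl","rb")); meas(C,d,"after")
co=onz(C,[(254,150.5),(392,159.5),(374,308),(252,302)],.01); print("rack",co[:,:2].round(4).tolist(),co.mean(0))
print("spool disc",onz(C,[(334,236)],.01))
E
```

```text
before jar tip 1421 [0.5649 0.1102 0.0674]
before drop tip 146 [0.5727 0.2347 0.1089]
before flux tip 23 [0.5143 0.1758 0.1018]
before drop 0.03 x [0.5567 0.5826] 0.5696 y [0.237  0.2507]
before drop 0.05 x [0.5562 0.5837] 0.57 y [0.2345 0.2507]
before drop 0.065 x [0.5571 0.5885] 0.5728 y [0.2193 0.2497]
before drop 0.08 x [0.5625 0.5836] 0.573 y [0.2247 0.2449]
before flux 0.03 x [0.4985 0.5327] 0.5156 y [0.1773 0.194 ]
before flux 0.05 x [0.497  0.5323] 0.5147 y [0.1674 0.1937]
before flux 0.065 x [0.4981 0.5303] 0.5142 y [0.1596 0.1915]
before flux 0.08 x [0.5043 0.5234] 0.5139 y [0.1658 0.1847]
before jar 0.03 x [0.5401 0.5913] 0.5657 y [0.1167 0.1548]
before jar 0.05 x [0.5404 0.5877] 0.5641 y [0.1164 0.1667]
before jar 0.065 x [0.5415 0.5873] 0.5644 y [0.0855 0.1326]
after jar tip 1453 [0.567  0.109  0.0673]
after drop tip 149 [0.5711 0.2344 0.1087]
after flux tip 22 [0.5138 0.1797 0.1022]
after drop 0.03 x [0.5548 0.5797] 0.5672 y [0.2357 0.2504]
after drop 0.05 x [0.5554 0.5832] 0.5693 y [0.2371 0.2503]
after drop 0.065 x [0.5562 0.5866] 0.5714 y [0.2186 0.2494]
after drop 0.08 x [0.5607 0.5818] 0.5712 y [0.2243 0.2445]
after flux 0.03 x [0.4979 0.5321] 0.515 y [0.1841 0.1982]
after flux 0.05 x [0.4952 0.5326] 0.5139 y [0.1724 0.1979]
after flux 0.065 x [0.4979 0.5298] 0.5139 y [0.1642 0.1955]
after flux 0.08 x [0.5043 0.5231] 0.5137 y [0.1693 0.1889]
after jar 0.03 x [0.5416 0.5901] 0.5659 y [0.1125 0.134 ]
after jar 0.05 x [0.5418 0.5908] 0.5663 y [0.1113 0.1331]
after jar 0.065 x [0.5442 0.5897] 0.5669 y [0.0843 0.131 ]
rack [[0.4744, 0.2766], [0.6365, 0.2672], [0.6267, 0.0707], [0.4618, 0.079]] [0.54983281 0.1733524  0.01      ]
spool disc [[0.5701141 0.1724679 0.01     ]]
```

```bash
python3 - <<'E'
from workcell import bot
print(bot.read_state()['time'],bot.finish_job())
E
```

```text
the job is handed in; nothing more can be done
50.4833 None
```

The job is done and handed in at 50.5 s. I moved the jar, the dropper and then the flux to the mat. Next I stood the spool on the tile, and after that put the flux, dropper and jar back on their own cork discs.

**Last checks**
- **Spool:** it stands upright on the tile, about 1 mm from the tile's centre by the wrist camera. That was measured just after placing it. The final scene and side pictures still show it upright on the tile.
- **Jar and dropper:** both are upright and about 2 mm from where they started.
- **Flux:** it is upright and fully on its disc, but about 4 mm off its starting spot in y. I left it because about 7 mm of disc remains beyond its foot.
- **Bystanders:** the cutter, tape and turquoise jar look unmoved in the pictures. I never went near the cutter or the tape, and only passed well above the turquoise jar.
- **Forces:** the highest wrist-force reading at the end of any move was about 18 N, against the 120 N limit. The gripper was clear of everything at hand-in.

**Disagreement:** the scene camera put the tile about 4 mm in x and 6 mm in y from the wrist camera's reading. I placed the spool close to the wrist camera's reading.

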